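# Stock the ink drawer, shut it and scan its label

## Task

Pull the ink drawer well out and stand every ink canister on the bench in a bay of its own, in the middle of the bay and turned so that its spout points straight at the white line at the bay's front. Then shut the drawer fully, and with the barcode reader held level and steady about 8 cm above the label on the cabinet, window over the middle of the label and reader lengthwise with the bars, read it for two seconds. Finally lay the reader back along the middle of its mat; leave the ink knife, the jar and the wooden block alone.

Things in the scene. Friction and masses are not known exactly. Their poses are not given: they have to be found in the camera images.
- label (a point): centre of the white 46 x 72 mm label with black bars, on top of the fixed dark wooden bench cabinet (200 mm deep, 310 wide, 135 high, front towards the robot). It lies on the top face, 40 mm behind the front face, on the centre line. Axes are the cabinet's: x front to back, y left seen from the robot, z up. The bars run along x.
- drawer (a joint): the cabinet's only drawer: metres pulled out (towards the cabinet's -x), 0 = fully shut, flush with the cabinet; stop at 0.155. Starts ajar, stays where left, about 6 N friction. Front board 12 mm thick, top edge 107 mm above the bench; drawer floor 22 mm above the bench; headroom inside the cabinet up to 123 mm above the bench.
- handle (a point): middle of the drawer's steel bow handle: a 10 mm round bar, straight for 90 mm along the cabinet's y, standing 48 mm out from the drawer front (43 mm clear gap), 100 mm above the bench. Moves with the drawer.
- mat: reader's cork mat, 190 x 90 x 4 mm, fixed to the bench; origin at the centre of its underside, x along its length.
- reader: hand-held barcode reader lying on the mat, 160 mm long, 0.2 kg: grey handle 120 x 32 x 30 mm (x from -75 to +45 mm) and a wider black head 46 x 54 x 36 mm at its +x end. Origin on its flat underside, in the middle of the length to be gripped; x towards the head, z up. The head's glass window is in the underside and looks straight down (-z).
- reader_window (a point): centre of the reader's window, on the underside of the head, 62 mm along the reader's +x from its origin. Axes are the reader's.
- bay0 (a point): centre of the floor of drawer bay 0 (0 leftmost seen from the robot, 3 rightmost; 68 mm apart along y). Moves with the drawer; axes as the cabinet's. 62 mm wide between 25 mm high dividers; low rear wall 33 mm behind, front board's inner face 48 mm in front. A white line on the floor and over the front board marks the bay's front (-x of this point).
- bay1 (a point): centre of the floor of drawer bay 1 (0 leftmost seen from the robot, 3 rightmost; 68 mm apart along y). Moves with the drawer; axes as the cabinet's. 62 mm wide between 25 mm high dividers; low rear wall 33 mm behind, front board's inner face 48 mm in front. A white line on the floor and over the front board marks the bay's front (-x of this point).
- bay2 (a point): centre of the floor of drawer bay 2 (0 leftmost seen from the robot, 3 rightmost; 68 mm apart along y). Moves with the drawer; axes as the cabinet's. 62 mm wide between 25 mm high dividers; low rear wall 33 mm behind, front board's inner face 48 mm in front. A white line on the floor and over the front board marks the bay's front (-x of this point).
- bay3 (a point): centre of the floor of drawer bay 3 (0 leftmost seen from the robot, 3 rightmost; 68 mm apart along y). Moves with the drawer; axes as the cabinet's. 62 mm wide between 25 mm high dividers; low rear wall 33 mm behind, front board's inner face 48 mm in front. A white line on the floor and over the front board marks the bay's front (-x of this point).
- can0: ink canister standing on the bench (absent in some starts), 0.2 to 0.4 kg: metal body 50 mm across, 62 mm high, round black cap 34 mm across and 26 mm high on top (88 mm in all), one black spout 14 mm thick sticking out level from the side, tip 41 mm from the axis. Origin at the centre of the underside, z up, x towards the spout. All alike.
- can0_spout (a point): tip of the spout of canister 0, 41 mm from its axis and 50 mm above its underside.
- can1: ink canister standing on the bench (absent in some starts), 0.2 to 0.4 kg: metal body 50 mm across, 62 mm high, round black cap 34 mm across and 26 mm high on top (88 mm in all), one black spout 14 mm thick sticking out level from the side, tip 41 mm from the axis. Origin at the centre of the underside, z up, x towards the spout. All alike.
- can1_spout (a point): tip of the spout of canister 1, 41 mm from its axis and 50 mm above its underside.
- can2: ink canister standing on the bench (absent in some starts), 0.2 to 0.4 kg: metal body 50 mm across, 62 mm high, round black cap 34 mm across and 26 mm high on top (88 mm in all), one black spout 14 mm thick sticking out level from the side, tip 41 mm from the axis. Origin at the centre of the underside, z up, x towards the spout. All alike.
- can2_spout (a point): tip of the spout of canister 2, 41 mm from its axis and 50 mm above its underside.
- can3: ink canister standing on the bench (absent in some starts), 0.2 to 0.4 kg: metal body 50 mm across, 62 mm high, round black cap 34 mm across and 26 mm high on top (88 mm in all), one black spout 14 mm thick sticking out level from the side, tip 41 mm from the axis. Origin at the centre of the underside, z up, x towards the spout. All alike.
- can3_spout (a point): tip of the spout of canister 3, 41 mm from its axis and 50 mm above its underside.
- ink_knife: ink knife (spatula, about 250 mm) lying on the bench between robot and drawer, not to be disturbed; origin under its middle.
- jar: closed jar, 72 mm across and 85 mm high, behind the canisters, not to be disturbed; origin at the centre of its underside.
- type_block: wooden printing block, 60 x 45 x 23 mm, lying left of the cabinet, not to be disturbed; origin at the centre of its underside.
Not all that is in view belongs to the job. There is more than one size of the mat; the job needs the middle-sized.

How it is judged:
On the way, in this order (a step that is already met when the one before it is completed fails the run):
1. the drawer is pulled out at least 12 cm (value of joint drawer above 0.12 m), for 0.2 s.
2. drawer still out by 8 cm; every canister upright on a bay floor, axis within 12 mm of its centre each way, spout tip to the front within 16 mm of its centre line (((x of can0 in the frame of bay0 between -0.012 and 0.012 m and y of can0 in the frame of bay0 between -0.012 and 0.012 m and z of can0 in the frame of bay0 below 0.006 m and angle between can0's own z axis and vertical below 0.15 rad and y of can0_spout in the frame of bay0 between -0.016 and 0.016 m and x of can0_spout in the frame of bay0 below -0.026 m) or (x of can0 in the frame of bay1 between -0.012 and 0.012 m and y of can0 in the frame of bay1 between -0.012 and 0.012 m and z of can0 in the frame of bay1 below 0.006 m and angle between can0's own z axis and vertical below 0.15 rad and y of can0_spout in the frame of bay1 between -0.016 and 0.016 m and x of can0_spout in the frame of bay1 below -0.026 m) or (x of can0 in the frame of bay2 between -0.012 and 0.012 m and y of can0 in the frame of bay2 between -0.012 and 0.012 m and z of can0 in the frame of bay2 below 0.006 m and angle between can0's own z axis and vertical below 0.15 rad and y of can0_spout in the frame of bay2 between -0.016 and 0.016 m and x of can0_spout in the frame of bay2 below -0.026 m) or (x of can0 in the frame of bay3 between -0.012 and 0.012 m and y of can0 in the frame of bay3 between -0.012 and 0.012 m and z of can0 in the frame of bay3 below 0.006 m and angle between can0's own z axis and vertical below 0.15 rad and y of can0_spout in the frame of bay3 between -0.016 and 0.016 m and x of can0_spout in the frame of bay3 below -0.026 m)) and ((x of can1 in the frame of bay0 between -0.012 and 0.012 m and y of can1 in the frame of bay0 between -0.012 and 0.012 m and z of can1 in the frame of bay0 below 0.006 m and angle between can1's own z axis and vertical below 0.15 rad and y of can1_spout in the frame of bay0 between -0.016 and 0.016 m and x of can1_spout in the frame of bay0 below -0.026 m) or (x of can1 in the frame of bay1 between -0.012 and 0.012 m and y of can1 in the frame of bay1 between -0.012 and 0.012 m and z of can1 in the frame of bay1 below 0.006 m and angle between can1's own z axis and vertical below 0.15 rad and y of can1_spout in the frame of bay1 between -0.016 and 0.016 m and x of can1_spout in the frame of bay1 below -0.026 m) or (x of can1 in the frame of bay2 between -0.012 and 0.012 m and y of can1 in the frame of bay2 between -0.012 and 0.012 m and z of can1 in the frame of bay2 below 0.006 m and angle between can1's own z axis and vertical below 0.15 rad and y of can1_spout in the frame of bay2 between -0.016 and 0.016 m and x of can1_spout in the frame of bay2 below -0.026 m) or (x of can1 in the frame of bay3 between -0.012 and 0.012 m and y of can1 in the frame of bay3 between -0.012 and 0.012 m and z of can1 in the frame of bay3 below 0.006 m and angle between can1's own z axis and vertical below 0.15 rad and y of can1_spout in the frame of bay3 between -0.016 and 0.016 m and x of can1_spout in the frame of bay3 below -0.026 m)) and ((x of can2 in the frame of bay0 between -0.012 and 0.012 m and y of can2 in the frame of bay0 between -0.012 and 0.012 m and z of can2 in the frame of bay0 below 0.006 m and angle between can2's own z axis and vertical below 0.15 rad and y of can2_spout in the frame of bay0 between -0.016 and 0.016 m and x of can2_spout in the frame of bay0 below -0.026 m) or (x of can2 in the frame of bay1 between -0.012 and 0.012 m and y of can2 in the frame of bay1 between -0.012 and 0.012 m and z of can2 in the frame of bay1 below 0.006 m and angle between can2's own z axis and vertical below 0.15 rad and y of can2_spout in the frame of bay1 between -0.016 and 0.016 m and x of can2_spout in the frame of bay1 below -0.026 m) or (x of can2 in the frame of bay2 between -0.012 and 0.012 m and y of can2 in the frame of bay2 between -0.012 and 0.012 m and z of can2 in the frame of bay2 below 0.006 m and angle between can2's own z axis and vertical below 0.15 rad and y of can2_spout in the frame of bay2 between -0.016 and 0.016 m and x of can2_spout in the frame of bay2 below -0.026 m) or (x of can2 in the frame of bay3 between -0.012 and 0.012 m and y of can2 in the frame of bay3 between -0.012 and 0.012 m and z of can2 in the frame of bay3 below 0.006 m and angle between can2's own z axis and vertical below 0.15 rad and y of can2_spout in the frame of bay3 between -0.016 and 0.016 m and x of can2_spout in the frame of bay3 below -0.026 m)) and ((x of can3 in the frame of bay0 between -0.012 and 0.012 m and y of can3 in the frame of bay0 between -0.012 and 0.012 m and z of can3 in the frame of bay0 below 0.006 m and angle between can3's own z axis and vertical below 0.15 rad and y of can3_spout in the frame of bay0 between -0.016 and 0.016 m and x of can3_spout in the frame of bay0 below -0.026 m) or (x of can3 in the frame of bay1 between -0.012 and 0.012 m and y of can3 in the frame of bay1 between -0.012 and 0.012 m and z of can3 in the frame of bay1 below 0.006 m and angle between can3's own z axis and vertical below 0.15 rad and y of can3_spout in the frame of bay1 between -0.016 and 0.016 m and x of can3_spout in the frame of bay1 below -0.026 m) or (x of can3 in the frame of bay2 between -0.012 and 0.012 m and y of can3 in the frame of bay2 between -0.012 and 0.012 m and z of can3 in the frame of bay2 below 0.006 m and angle between can3's own z axis and vertical below 0.15 rad and y of can3_spout in the frame of bay2 between -0.016 and 0.016 m and x of can3_spout in the frame of bay2 below -0.026 m) or (x of can3 in the frame of bay3 between -0.012 and 0.012 m and y of can3 in the frame of bay3 between -0.012 and 0.012 m and z of can3 in the frame of bay3 below 0.006 m and angle between can3's own z axis and vertical below 0.15 rad and y of can3_spout in the frame of bay3 between -0.016 and 0.016 m and x of can3_spout in the frame of bay3 below -0.026 m)) and value of joint drawer above 0.08 m), for 0.3 s.
3. the drawer is shut (within 6 mm) (value of joint drawer below 0.006 m), for 0.3 s.
4. drawer shut; window held still 1 s (below 3 cm/s), 40 to 130 mm above the label, within 20 mm of its centre each way, level within 0.2 rad, along the bars within 0.3 rad (x of label in the frame of reader_window between -0.02 and 0.02 m and y of label in the frame of reader_window between -0.02 and 0.02 m and z of label in the frame of reader_window between -0.13 and -0.04 m and angle between reader's own z axis and vertical below 0.2 rad and angle between the x axis of reader and the x axis of label, either way round below 0.3 rad and linear speed of reader below 0.03 m/s and value of joint drawer below 0.008 m), for 1 s.
At the end, for the whole second after the job is handed in: Drawer shut within 6 mm; cans upright in bays, axis within 12 mm of the centre each way, spout tip on the front side within 27 mm of the centre line (jolts in the shut drawer allowed for); reader flat on its mat, within 30 mm of its centre, along it within 0.35 rad, at rest (((x of can0 in the frame of bay0 between -0.012 and 0.012 m and y of can0 in the frame of bay0 between -0.012 and 0.012 m and z of can0 in the frame of bay0 below 0.006 m and angle between can0's own z axis and vertical below 0.15 rad and y of can0_spout in the frame of bay0 between -0.027 and 0.027 m and x of can0_spout in the frame of bay0 below -0.016 m) or (x of can0 in the frame of bay1 between -0.012 and 0.012 m and y of can0 in the frame of bay1 between -0.012 and 0.012 m and z of can0 in the frame of bay1 below 0.006 m and angle between can0's own z axis and vertical below 0.15 rad and y of can0_spout in the frame of bay1 between -0.027 and 0.027 m and x of can0_spout in the frame of bay1 below -0.016 m) or (x of can0 in the frame of bay2 between -0.012 and 0.012 m and y of can0 in the frame of bay2 between -0.012 and 0.012 m and z of can0 in the frame of bay2 below 0.006 m and angle between can0's own z axis and vertical below 0.15 rad and y of can0_spout in the frame of bay2 between -0.027 and 0.027 m and x of can0_spout in the frame of bay2 below -0.016 m) or (x of can0 in the frame of bay3 between -0.012 and 0.012 m and y of can0 in the frame of bay3 between -0.012 and 0.012 m and z of can0 in the frame of bay3 below 0.006 m and angle between can0's own z axis and vertical below 0.15 rad and y of can0_spout in the frame of bay3 between -0.027 and 0.027 m and x of can0_spout in the frame of bay3 below -0.016 m)) and ((x of can1 in the frame of bay0 between -0.012 and 0.012 m and y of can1 in the frame of bay0 between -0.012 and 0.012 m and z of can1 in the frame of bay0 below 0.006 m and angle between can1's own z axis and vertical below 0.15 rad and y of can1_spout in the frame of bay0 between -0.027 and 0.027 m and x of can1_spout in the frame of bay0 below -0.016 m) or (x of can1 in the frame of bay1 between -0.012 and 0.012 m and y of can1 in the frame of bay1 between -0.012 and 0.012 m and z of can1 in the frame of bay1 below 0.006 m and angle between can1's own z axis and vertical below 0.15 rad and y of can1_spout in the frame of bay1 between -0.027 and 0.027 m and x of can1_spout in the frame of bay1 below -0.016 m) or (x of can1 in the frame of bay2 between -0.012 and 0.012 m and y of can1 in the frame of bay2 between -0.012 and 0.012 m and z of can1 in the frame of bay2 below 0.006 m and angle between can1's own z axis and vertical below 0.15 rad and y of can1_spout in the frame of bay2 between -0.027 and 0.027 m and x of can1_spout in the frame of bay2 below -0.016 m) or (x of can1 in the frame of bay3 between -0.012 and 0.012 m and y of can1 in the frame of bay3 between -0.012 and 0.012 m and z of can1 in the frame of bay3 below 0.006 m and angle between can1's own z axis and vertical below 0.15 rad and y of can1_spout in the frame of bay3 between -0.027 and 0.027 m and x of can1_spout in the frame of bay3 below -0.016 m)) and ((x of can2 in the frame of bay0 between -0.012 and 0.012 m and y of can2 in the frame of bay0 between -0.012 and 0.012 m and z of can2 in the frame of bay0 below 0.006 m and angle between can2's own z axis and vertical below 0.15 rad and y of can2_spout in the frame of bay0 between -0.027 and 0.027 m and x of can2_spout in the frame of bay0 below -0.016 m) or (x of can2 in the frame of bay1 between -0.012 and 0.012 m and y of can2 in the frame of bay1 between -0.012 and 0.012 m and z of can2 in the frame of bay1 below 0.006 m and angle between can2's own z axis and vertical below 0.15 rad and y of can2_spout in the frame of bay1 between -0.027 and 0.027 m and x of can2_spout in the frame of bay1 below -0.016 m) or (x of can2 in the frame of bay2 between -0.012 and 0.012 m and y of can2 in the frame of bay2 between -0.012 and 0.012 m and z of can2 in the frame of bay2 below 0.006 m and angle between can2's own z axis and vertical below 0.15 rad and y of can2_spout in the frame of bay2 between -0.027 and 0.027 m and x of can2_spout in the frame of bay2 below -0.016 m) or (x of can2 in the frame of bay3 between -0.012 and 0.012 m and y of can2 in the frame of bay3 between -0.012 and 0.012 m and z of can2 in the frame of bay3 below 0.006 m and angle between can2's own z axis and vertical below 0.15 rad and y of can2_spout in the frame of bay3 between -0.027 and 0.027 m and x of can2_spout in the frame of bay3 below -0.016 m)) and ((x of can3 in the frame of bay0 between -0.012 and 0.012 m and y of can3 in the frame of bay0 between -0.012 and 0.012 m and z of can3 in the frame of bay0 below 0.006 m and angle between can3's own z axis and vertical below 0.15 rad and y of can3_spout in the frame of bay0 between -0.027 and 0.027 m and x of can3_spout in the frame of bay0 below -0.016 m) or (x of can3 in the frame of bay1 between -0.012 and 0.012 m and y of can3 in the frame of bay1 between -0.012 and 0.012 m and z of can3 in the frame of bay1 below 0.006 m and angle between can3's own z axis and vertical below 0.15 rad and y of can3_spout in the frame of bay1 between -0.027 and 0.027 m and x of can3_spout in the frame of bay1 below -0.016 m) or (x of can3 in the frame of bay2 between -0.012 and 0.012 m and y of can3 in the frame of bay2 between -0.012 and 0.012 m and z of can3 in the frame of bay2 below 0.006 m and angle between can3's own z axis and vertical below 0.15 rad and y of can3_spout in the frame of bay2 between -0.027 and 0.027 m and x of can3_spout in the frame of bay2 below -0.016 m) or (x of can3 in the frame of bay3 between -0.012 and 0.012 m and y of can3 in the frame of bay3 between -0.012 and 0.012 m and z of can3 in the frame of bay3 below 0.006 m and angle between can3's own z axis and vertical below 0.15 rad and y of can3_spout in the frame of bay3 between -0.027 and 0.027 m and x of can3_spout in the frame of bay3 below -0.016 m)) and value of joint drawer below 0.006 m and horizontal distance between reader and mat below 0.03 m and height (world z) of reader below 0.009 m and angle between reader's own z axis and vertical below 0.1 rad and angle between the x axis of reader and the x axis of mat, either way round below 0.35 rad and linear speed of reader below 0.02 m/s); the robot touches nothing.
It fails at once if the ink knife is moved by more than 3 cm (distance of ink_knife from where it was at the start of the episode above 0.03 m).
It fails at once if the jar is moved by more than 3 cm (distance of jar from where it was at the start of the episode above 0.03 m).
It fails at once if the type block is moved by more than 3 cm (distance of type_block from where it was at the start of the episode above 0.03 m).
Of can0, can1, can2, can3 only 2 to 4 are there at a start; the rules pass over those that are not, and their reading is None.
At some moment in a run one of can0, can1, can2, can3, reader may be knocked a few centimetres aside while the robot is not near it.
It also fails if it takes over 210 s, if anything falls off the work surface, if the arm or the gripper's body presses on something with over 40 N, if the wrist force passes 120 N, or if a joint passes its speed limit or range.

## Robot

A 6-joint arm with a two-finger parallel gripper is mounted at the origin on the work surface. World frame = base frame: x ahead of the robot, y to its left, z up, the work surface at z = 0. Lengths are in m, angles in rad, forces in N, time in s.
With the tool pointing down it reaches from about 0.35 to 0.85 m from the base axis. Payload 8.1 kg.
Tool frame: the origin (TCP) lies midway between the tips of the shut fingers; the grasp point (between the pads) lies grip_depth behind it (grip_depth is the distance from the TCP to the grasp point, in m); z points along the fingers, y is the line along which they close (so a half turn about z gives the same grasp; the last joint's range is limited). The gripper opens to 85 mm and grips with 20 to 120 N. Pads are 22 mm wide; open, the fingers measure 114 mm over their backs; the gripper's body (76 mm by 85 mm) begins 54 mm behind the grasp point. The pads swing forward as they close: fully open they stand 13 mm farther back than shut.
Start: joints at [1.097, 0.13, 1.488, -0, 1.523, -0.085], TCP at [0.227, 0.555, 0.231] pointing down, gripper open.
Joint ranges: [-2.96, 2.96], [-0.89, 2.26], [0.02, 2.5], [-1.34, 4.48], [0, 2.73], [-2.66, 2.66]. Speed limits (rad/s): [2.39, 2.39, 2.79, 3.14, 3.14, 3.14].

## Interface

Orientations are given as a rotation vector (axis times angle).
In Python, from plant import sense, camera, job_done, grip_depth gives the robot as it stands. The module is installed in compiled form; this text tells all that it offers.
- The arm moves only by the tool apply_moves, never from a script. Its argument "steps" is text: rows parted by semicolons, each of 5 numbers parted by spaces: the opening, from 0 (shut) to 1 (fully open), then the shift along the world's x, y, z in m, then the turn about the world's z in rad. In form: grip x y z twist; .... A call has 1 to 12 rows; each row shifts and turns the commanded pose from where the row before left it; what a row does not reach is not made up. A row lasts 1/12 s, in which the tool goes at most 41.7 mm and 7.16 degrees, less where a joint would pass 70% of its speed; a pose out of reach is approached as far as the arm can. A call is refused whole if a number of a shift passes 0.0417 or a number of a turn 0.125, either way. A call with a gripper value outside its range is refused whole. The fingers move at their own pace and stop on an object; "force" is the grip in N (left out, the last holds). Time passes only in rows, so rows that do not move let the fingers close. It gives the time, the measured TCP pose, the force, the opening and the grip force at its end, in the units of the state.
- sense(): the state, without advancing time (a new reading comes with each control period).
- camera(name): name is "scene" or "top" or "wrist"; returns a dict with "color" (384x512x3 uint8, red, green, blue), "range_z" (384x512 float32, m along the optical axis (not along the pixel's ray), 0 where there is no reading), "intrinsics" (3x3 intrinsics, pixels), "world_from_camera" (4x4, takes a point from camera to world coordinates); the wrist camera has in their place "T_tool_cam" (4x4, takes a point from camera to tool coordinates, whose origin is the TCP and whose axes are the flange's). Camera axes: x right, y up, looking along -z (the intrinsics and any distortion apply to the point x, -y, -z); pixel columns grow to the right and rows downward; lengths in m; the calibration is good to about 2 mm. The wrist camera is an equidistant fisheye: a pixel r from the principal point sees the ray r / f radians off the axis. A picture is of the moment at which its call begins: read the wrist's pose just before it.
- job_done(): hands the job in; it is judged then, once.
The state is a dict: "t": time; "joint_positions": joint angles; "joint_vel": joint speeds; "joint_torque": joint torques, N m; "tool_pos": TCP position; "tcp_rot": TCP orientation; "ft_force": force on the tool from outside, world axes, zero at the start; "moment": the same for the moment, N m; "width": opening from 0.0 (shut) to 1.0 (fully open); "grip_force": force on a finger pad.
Only numpy, scipy, OpenCV 4.12 (cv2) and the standard library are available. Lean on these libraries where they do the work, as an engineer would, in place of code of your own. Each camera call takes 0.05 s, during which the arm holds its last target. There are 200 camera calls.

## Working session

There is one attempt and no reset: what is moved stays moved. The work goes in short steps, Python scripts to look and compute and a tool call to move; the robot and the scene stay as the last step left them, time stands still between calls to the robot, and variables do not carry over. Pictures are saved under pics/ and viewed, at most 14 in all, crops included, and the job is handed in when it is done.

Besides the shell and the picture viewer there is one more tool, called as a command line: name --argument value ..., lists and objects as JSON in quotes. apply_moves: Moves the arm, as the interface text tells. Its arguments: {"type":"object","properties":{"steps":{"type":"string"},"force":{"type":"number"}},"required":["steps"]}

```bash
mkdir -p pics; cat > h.py <<'E'
import numpy as np, cv2
from scipy.spatial.transform import Rotation as R
from plant import sense, camera, job_done, grip_depth
def save(n,c): cv2.imwrite(f'pics/{n}.png',c['color'][:,:,::-1])
def cloud(c,T=None):
    "world point per pixel from range (fixed cams)"
    K=c['intrinsics'];z=c['range_z'];v,u=np.mgrid[:z.shape[0],:z.shape[1]]
    P=np.stack([(u-K[0,2])/K[0,0]*z,-(v-K[1,2])/K[1,1]*z,-z],-1)
    T=c['world_from_camera'];return P@T[:3,:3].T+T[:3,3]
def ray(c,uv,z0):
    "pixels -> points on plane z=z0"
    K=c['intrinsics'];T=c['world_from_camera'];uv=np.atleast_2d(uv).astype(float)
    d=np.c_[(uv[:,0]-K[0,2])/K[0,0],-(uv[:,1]-K[1,2])/K[1,1],-np.ones(len(uv))]@T[:3,:3].T
    return T[:3,3]+d*((z0-T[2,3])/d[:,2])[:,None]
E
python3 - <<'E'
from h import *
print(sense(),grip_depth)
for n in('top','scene','wrist'):
    c=camera(n);np.savez(f'{n}0.npz',**c);save(n+'0',c);print(n,c['intrinsics'].tolist(),np.round(c.get('world_from_camera',c.get('T_tool_cam')),3).tolist(),c['range_z'].min(),c['range_z'].max())
a=np.hstack([cv2.imread(f'pics/{n}0.png') for n in('top','scene')])
E
```

```text
{'t': 0.0, 'joint_positions': array([ 1.09661547e+00,  1.31180711e-01,  1.48927555e+00,  1.67674428e-05,
        1.52299688e+00, -8.53991092e-02]), 'joint_vel': array([ 0.00082102, -0.00078735,  0.00092819,  0.00071591, -0.00034102,
        0.00130718]), 'joint_torque': array([ 2.65337134e-03, -5.69370353e+01, -5.00577056e+01,  3.15279613e-05,
        1.43038880e-02, -2.56207284e-05]), 'tool_pos': array([0.227159  , 0.55474493, 0.2302348 ]), 'tcp_rot': array([-6.06756711e-01, -3.08190101e+00,  2.80106826e-03]), 'ft_force': array([ 0.30147874, -0.31512468,  0.24891184]), 'moment': array([-0.02862166, -0.00839631, -0.05426034]), 'grip_force': 0.0, 'width': 1.0019659566511687} 0.0187
top [[422.9874443290426, 0.0, 256.1213368857809], [0.0, 422.9874443290426, 188.09965691401564], [0.0, 0.0, 1.0]] [[-0.009, 0.996, -0.089, 0.337], [-1.0, -0.009, -0.003, 0.127], [-0.004, 0.089, 0.996, 1.459], [0.0, 0.0, 0.0, 1.0]] 0.0 2.339773
scene [[419.40165672437763, 0.0, 254.04604877016067], [0.0, 419.40165672437763, 187.43676941683609], [0.0, 0.0, 1.0]] [[-0.299, -0.811, 0.503, 1.231], [0.954, -0.248, 0.167, 0.387], [-0.011, 0.529, 0.848, 1.422], [0.0, 0.0, 0.0, 1.0]] 0.0 3.4936523
wrist [[297.3186396354542, 0.0, 258.10545040250685], [0.0, 297.3186396354542, 188.9013180684763], [0.0, 0.0, 1.0]] [[0.001, 0.952, 0.305, 0.078], [1.0, -0.0, -0.001, 0.001], [-0.001, 0.305, -0.952, -0.143], [0.0, 0.0, 0.0, 1.0]] 0.0 1.4188648
```

View pics/top0.png

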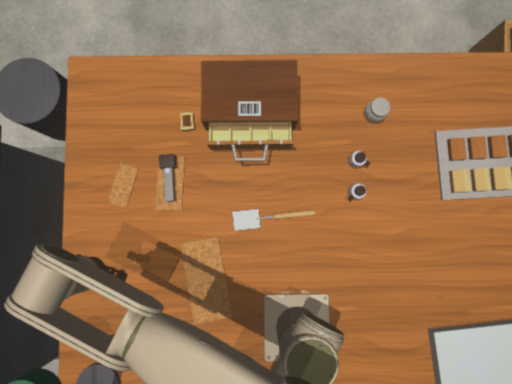

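View pics/scene0.png

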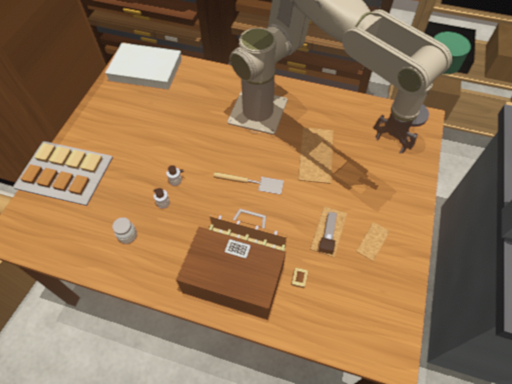

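Top view: two canisters at (358,158) and (357,192), with black caps. The jar is grey at (377,109), the cabinet at (250,95), the drawer handle at (252,155) and the knife at (275,217). The block is at (187,121).

Candidates for the mat: small at (123,185), middle at (170,183) with the reader on it, and large at (206,280). I choose the middle one, and check its size next.

Candidates for a canister: the pair above and the jar. The jar has no cap or spout, so it is out.

```bash
cat > m.py <<'E'
from h import *
c=dict(np.load('top0.npz'));P=cloud(c);s=dict(np.load('scene0.npz'));S=cloud(s)
print('bench z',np.median(P[240:260,330:400,2]),np.median(S[150:165,205:225,2]))
im=c['color'].astype(int);hsv=cv2.cvtColor(c['color'],cv2.COLOR_RGB2HSV)
# mats sizes: cork = lighter desaturated vs bench
for n,(u,v) in dict(small=(123,185),mid=(170,183),big=(206,280),bench=(350,250),reader=(168,185)).items(): print(n,im[v,u],hsv[v,u],P[v,u].round(3))
def pc(Q,m,n):
    p=Q[m];print(n,len(p),'med',np.median(p,0).round(4),'lo',p.min(0).round(3),'hi',p.max(0).round(3))
V=P[...,2];U=np.zeros_like(V,bool)
def box(u0,u1,v0,v1):
    m=U.copy();m[v0:v1,u0:u1]=1;return m
for n,b in dict(canA=(342,376,145,172),canB=(342,376,178,206),jar=(360,395,92,125),block=(175,198,108,134)).items():
    pc(P,box(*b)&(V>.015),n)
    h=V[box(*b)].max(); pc(P,box(*b)&(V>h-.012),n+' topface')
pc(P,box(195,305,55,130)&(V>.12)&(V<.15),'cabinet top')
rect=cv2.minAreaRect(P[box(195,305,55,130)&(V>.125)&(V<.15)][:,:2].astype(np.float32));print(rect)
rd=box(150,185,145,210)&(V>.018);pc(P,rd,'reader');print(cv2.minAreaRect(P[rd][:,:2].astype(np.float32)))
tile=[cv2.resize(c['color'][v0:v1,u0:u1],(400,300),interpolation=cv2.INTER_CUBIC) for u0,u1,v0,v1 in((328,392,151-3,199-3),(200,300,95,170),(100,200,140,215))]
tile.append(cv2.resize(s['color'][155:215,145:225],(400,300),interpolation=cv2.INTER_CUBIC))
cv2.imwrite('pics/crop.png',np.vstack([np.hstack(tile[:2]),np.hstack(tile[2:])])[:,:,::-1])
E
python3 m.py
```

```text
bench z -0.0006229310756855622 0.0015623674741751525
small [186 135  81] [ 15 144 186] [0.483 0.592 0.005]
mid [161 151 147] [  9  22 161] [0.485 0.424 0.032]
big [166 120  73] [ 15 143 166] [0.157 0.305 0.004]
bench [170 108  59] [ 13 167 170] [ 0.253 -0.186  0.002]
reader [160 150 144] [ 11  26 160] [0.478 0.43  0.034]
canA 248 med [ 0.5527 -0.2064  0.0618] lo [ 0.337 -0.25   0.015] hi [0.584 0.127 1.459]
canA topface 2 med [0.3373 0.1271 1.4589] lo [0.337 0.127 1.459] hi [0.337 0.127 1.459]
canB 234 med [ 0.4458 -0.199   0.0634] lo [ 0.337 -0.232  0.017] hi [0.473 0.127 1.459]
canB topface 1 med [0.3373 0.1271 1.4589] lo [0.337 0.127 1.459] hi [0.337 0.127 1.459]
jar 469 med [ 0.7196 -0.2753  0.0813] lo [ 0.337 -0.315  0.016] hi [0.759 0.127 1.459]
jar topface 3 med [0.3373 0.1271 1.4589] lo [0.337 0.127 1.459] hi [0.337 0.127 1.459]
block 229 med [0.7011 0.3693 0.0228] lo [0.337 0.127 0.015] hi [0.731 0.395 1.459]
block topface 3 med [0.3373 0.1271 1.4589] lo [0.337 0.127 1.459] hi [0.337 0.127 1.459]
cabinet top 5842 med [0.7694 0.149  0.1344] lo [ 0.67  -0.004  0.122] hi [0.873 0.304 0.144]
((0.7713191509246826, 0.14965489506721497), (0.202508807182312, 0.30804872512817383), 0.07213395833969116)
reader 580 med [0.5161 0.4282 0.0357] lo [0.337 0.127 0.019] hi [0.584 0.462 1.459]
((0.41888076066970825, 0.32800090312957764), (0.4103393256664276, 0.1402336210012436), 49.02330780029297)
```

View pics/crop.png

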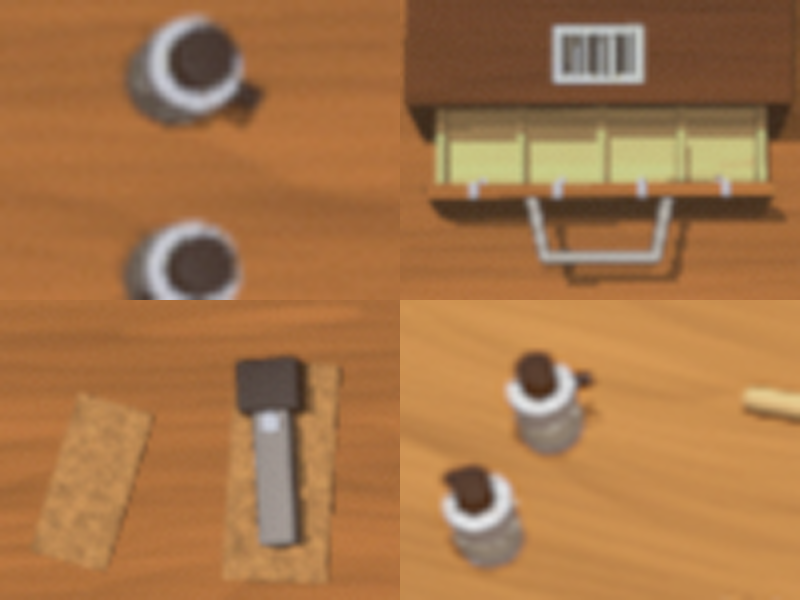

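The crop shows the reader with its black head towards +x, lying on the middle mat. There are two canisters with dark caps; the upper one's spout points right and towards the robot, and the lower one needs a closer look. The drawer is ajar, with its steel handle bar in the middle. I measure the handle, the cabinet and the mat sizes next.

```bash
cat >> h.py <<'E'
def tri(c1,uv1,c2,uv2):
    "two-view nearest point and gap"
    def l(c,uv):
        p=ray(c,uv,0)[0];o=c['world_from_camera'][:3,3];d=p-o;return o,d/np.linalg.norm(d)
    o1,d1=l(c1,uv1);o2,d2=l(c2,uv2)
    t=np.linalg.lstsq(np.c_[d1,-d2],o2-o1,rcond=None)[0];a=o1+t[0]*d1;b=o2+t[1]*d2
    return (a+b)/2,np.linalg.norm(a-b)
def blob(m,u0,u1,v0,v1):
    "largest blob of mask in box: centroid, area, full mask"
    k=np.zeros(m.shape,np.uint8);k[v0:v1,u0:u1]=m[v0:v1,u0:u1]
    n,l,st,ce=cv2.connectedComponentsWithStats(k);i=1+np.argmax(st[1:,4]);return ce[i],st[i,4],l==i
E
cat > m2.py <<'E'
from h import *
c=dict(np.load('top0.npz'));s=dict(np.load('scene0.npz'));P=cloud(c);S=cloud(s)
H=lambda a:cv2.cvtColor(a['color'],cv2.COLOR_RGB2HSV).astype(int)
h=H(c);g=H(s)
m=(h[...,1]<70)&(h[...,2]>110)
ce,a,k=blob(m,228,275,144,165);k2=k&(np.arange(384)[:,None]>154);print('handle top',a,'bar px',np.argwhere(k2).mean(0)[::-1])
uv=np.argwhere(k2)[:,::-1];Q=ray(c,uv,.1);print('bar@.1',Q.mean(0).round(4),Q.min(0).round(3),Q.max(0).round(3),'depth',np.median(P[k2],0).round(3))
bar=uv[uv[:,1]>=uv[:,1].max()-3].mean(0)
print('scene', S[205:230,232:270][(g[205:230,232:270,1]<70)&(g[205:230,232:270,2]>110)].round(3)[::6])
m2=(g[...,1]<70)&(g[...,2]>110);ce2,a2,kk=blob(m2,228,272,205,228);print('scene blob',ce2,a2)
# label
ml=(h[...,1]<60);l1,_,_=blob(h[...,1]<110,236,263,99,118);l2,_,_=blob(g[...,1]<110,224,252,238,260);print('label',l1,l2,tri(c,l1,s,l2),ray(c,l1,.135))
# mats by saturation/hue
b=cv2.GaussianBlur(c['color'],(3,3),0).astype(int);d=b[...,1]*1.0/b[...,0]
mk=(d>.69)
for n,bx in dict(small=(105,143,155,215),mid=(150,190,145,215),big=(175,235,235,325)).items():
    ce,a,k=blob(mk,*bx);r=cv2.minAreaRect(ray(c,np.argwhere(k)[:,::-1],.004)[:,:2].astype(np.float32));print(n,a,r)
# reader on top: heights
r=(P[...,2]>.018)&(P[...,2]<.06);r[:145]=0;r[212:]=0;r[:,:152]=0;r[:,186:]=0
rect=cv2.minAreaRect(P[r][:,:2].astype(np.float32));print('reader',rect)
hd=r&(h[...,2]<90);hn=r&(h[...,1]<60)&(h[...,2]>110);print('head',P[hd].mean(0).round(4),'handle',P[hn].mean(0).round(4),cv2.minAreaRect(P[hn][:,:2].astype(np.float32)))
E
python3 m2.py
```

```text
handle top 175 bar px [249.64485981 158.46728972]
bar@.1 [0.5558 0.1519 0.1   ] [0.55  0.102 0.1  ] [0.568 0.203 0.1  ] depth [0.554 0.151 0.103]
scene [[1.231 0.387 1.422]
 [0.555 0.111 0.103]
 [0.563 0.106 0.107]
 [0.557 0.127 0.107]
 [0.567 0.104 0.106]
 [0.559 0.135 0.108]
 [0.548 0.154 0.1  ]
 [0.557 0.142 0.102]
 [0.55  0.162 0.099]
 [0.558 0.15  0.1  ]
 [0.556 0.172 0.108]
 [0.581 0.105 0.109]
 [0.557 0.179 0.106]
 [0.586 0.099 0.107]
 [0.557 0.187 0.104]
 [0.59  0.101 0.108]
 [0.545 0.072 0.002]
 [0.562 0.203 0.106]
 [0.565 0.204 0.104]
 [0.604 0.12  0.114]
 [0.576 0.2   0.1  ]
 [0.579 0.204 0.1  ]
 [0.542 0.187 0.005]
 [0.591 0.201 0.097]
 [0.599 0.207 0.109]
 [0.614 0.186 0.11 ]]
scene blob [251.02290076 215.54198473] 131
label [249.14035088 108.31829574] [237.27071823 248.32320442] (array([0.71228758, 0.15160179, 0.13469547]), np.float64(0.0001805662082927608)) [[0.71217441 0.1516825  0.135     ]]
small 788 ((0.48256587982177734, 0.5942103266716003), (0.06787289679050446, 0.14107008278369904), 73.16547393798828)
mid 1419 ((0.4927981197834015, 0.43078556656837463), (0.0895906314253807, 0.19398903846740723), 86.81572723388672)
big 3176 ((0.15746839344501495, 0.30640077590942383), (0.27511999011039734, 0.13433121144771576), 10.309606552124023)
reader ((0.5033917427062988, 0.4288375675678253), (0.16088970005512238, 0.054118264466524124), 5.590636253356934)
head [0.5522 0.4302 0.0375] handle [0.482  0.4298 0.034 ] ((0.48279544711112976, 0.42995408177375793), (0.11344912648200989, 0.028832776471972466), 3.834383726119995)
```

apply_moves --steps "0.45 0.021 -0.025 0 -0.074;0.45 0.021 -0.025 0 -0.074;0.45 0.021 -0.025 0 -0.074;0.45 0.021 -0.025 0 -0.074;0.45 0.021 -0.025 0 -0.074;0.45 0.021 -0.025 0 -0.074;0.45 0.021 -0.025 0 -0.074;0.45 0.021 -0.025 0 -0.074;0.45 0.021 -0.025 0 -0.074;0.45 0.021 -0.025 0 -0.074;0.45 0.021 -0.025 0 -0.074;0.45 0.021 -0.025 0 -0.074" --force 60

```text
t: 1.15
tool_pos: [0.4801, 0.2538, 0.2311]
tcp_rot: [-1.877, -2.519, 0.0]
ft_force: [0.2, 0.9, 0.0]
width: 0.447
grip_force: 0.0
```

apply_moves --steps "0.45 0.02 -0.026 -0.01 -0.074;0.45 0.02 -0.026 -0.01 -0.074;0.45 0.02 -0.026 -0.01 -0.074;0.45 0.018 -0.026 0 -0.074;0.45 0 0 0 0;0.45 0 0 0 0;0.45 0 0 0 0"

```text
t: 1.73
tool_pos: [0.5571, 0.1514, 0.2011]
tcp_rot: [-2.223, -2.219, 0.0]
ft_force: [-0.4, -0.6, -0.4]
width: 0.447
grip_force: 0.0
```

```bash
cat >> h.py <<'E'
def st(s=None):
    s=s or sense();Y=R.from_rotvec(s['tcp_rot']).as_matrix()
    print('t%.2f'%s['t'],'pos',s['tool_pos'].round(4),'yaw_y %.4f'%np.arctan2(Y[1,1],Y[0,1]),'z',Y[:,2].round(3),'F',s['ft_force'].round(1),'w %.3f'%s['width'],'gf %.1f'%s['grip_force'],'q',s['joint_positions'].round(2));return s
E
python3 -c "from h import *;st()"
```

```text
t1.73 pos [0.5571 0.1514 0.2011] yaw_y -0.0017 z [-0.001  0.    -1.   ] F [-0.4 -0.6 -0.4] w 0.447 gf 0.0 q [0.18 0.09 1.59 0.   1.47 0.18]
```

apply_moves --steps "0.45 -0.001 0 -0.023 0;0.45 0 0 -0.023 0;0.45 0 0 -0.023 0;0.45 0 0 -0.023 0;0.45 0 0 -0.023 0;0.45 0 0 0 0;0 0 0 0 0;0 0 0 0 0;0 0 0 0 0;0 0 0 0 0;0 0 0 0 0;0 0 0 0 0"

```text
t: 2.73
tool_pos: [0.557, 0.1521, 0.0883]
tcp_rot: [2.223, 2.22, 0.003]
ft_force: [-4.9, 2.6, 4.8]
width: 0.086
grip_force: 58.9
```

apply_moves --steps "0 -0.004 0 0 0;0 -0.007 0 0 0;0 -0.008 0 0 0;0 -0.008 0 0 0;0 -0.008 0 0 0;0 -0.008 0 0 0;0 -0.008 0 0 0;0 -0.008 0 0 0;0 -0.008 0 0 0;0 -0.007 0 0 0;0 -0.004 0 0 0;0 0 0 0 0"

```text
t: 3.73
tool_pos: [0.4799, 0.1523, 0.0883]
tcp_rot: [2.222, 2.218, 0.008]
ft_force: [1.0, 4.2, 1.3]
width: 0.087
grip_force: 59.7
```

```bash
python3 -c "from h import *;st()"
```

```text
t3.73 pos [0.4799 0.1523 0.0883] yaw_y -0.0018 z [ 0.005  0.002 -1.   ] F [1.  4.2 1.3] w 0.087 gf 59.7 q [ 0.2  -0.02  1.91  0.    1.24  0.21]
```

apply_moves --steps "0.45 0 0 0 0;0.45 0 0 0 0;0.45 0 0 0.005 0;0.45 0 0 0.025 0;0.45 0 0 0.035 0;0.45 0 0 0.035 0;0.45 0 0 0.032 0;0.45 0.003 -0.03 0 0;0.45 0.003 -0.038 0 0;0.45 0.003 -0.038 0 0;0.45 0.003 -0.038 0 0;0.45 0.003 -0.038 0 0"

```text
t: 4.73
tool_pos: [0.4934, -0.0326, 0.2192]
tcp_rot: [2.222, 2.219, 0.001]
ft_force: [1.1, -0.2, 0.4]
width: 0.45
grip_force: 0.0
```

apply_moves --steps "0.75 0.003 -0.038 0 0;0.75 0.003 -0.038 0 0;0.75 0.003 -0.038 0 0;0.75 0.002 -0.038 0 0;0.75 0.001 -0.038 0 0;0.75 0 0 0 0;0.75 0 0 0 0;0.75 0 0 0 0"

```text
t: 5.4
tool_pos: [0.5053, -0.221, 0.2185]
tcp_rot: [-2.225, -2.218, -0.0]
ft_force: [-0.7, 0.5, 0.2]
width: 0.753
grip_force: 0.0
```

```bash
cat >> h.py <<'E'
def wdir(c,uv,s):
    "wrist pixels -> camera origin, world ray directions (equidistant fisheye)"
    Rt=R.from_rotvec(s['tcp_rot']).as_matrix();T=c['T_tool_cam'];K=c['intrinsics'];uv=np.atleast_2d(uv).astype(float)
    x=(uv[:,0]-K[0,2])/K[0,0];y=(uv[:,1]-K[1,2])/K[1,1];r=np.hypot(x,y)+1e-12
    d=np.c_[np.sin(r)*x/r,-np.sin(r)*y/r,-np.cos(r)]@(Rt@T[:3,:3]).T
    return s['tool_pos']+Rt@T[:3,3],d
def wray(c,uv,s,z0):
    o,d=wdir(c,uv,s);return o+d*((z0-o[2])/d[:,2])[:,None]
def wcloud(c,s):
    z=c['range_z'];v,u=np.mgrid[:z.shape[0],:z.shape[1]];uv=np.c_[u.ravel(),v.ravel()]
    Rt=R.from_rotvec(s['tcp_rot']).as_matrix();o,d=wdir(c,uv,s);ax=-(Rt@c['T_tool_cam'][:3,2])
    return (o+d*(z.ravel()/np.maximum(d@ax,1e-3))[:,None]).reshape(z.shape+(3,))
E
python3 - <<'E'
from h import *
s=st();c=camera('wrist');save('w1',c);np.savez('w1.npz',**c,**{k:s[k] for k in('tool_pos','tcp_rot')})
t=camera('top');np.savez('top1.npz',**t)
a=t['color'][85:235,190:390];cv2.imwrite('pics/w1b.png',np.vstack([cv2.resize(c['color'],(512,384)),cv2.resize(a,(512,216)) if 0 else cv2.resize(a,(288,216),interpolation=3) if 0 else np.hstack([cv2.resize(a,(288,216),interpolation=3),np.zeros((216,224,3),np.uint8)])])[:,:,::-1])
E
```

```text
t5.40 pos [ 0.5053 -0.221   0.2185] yaw_y -0.0032 z [-0.  0. -1.] F [-0.7  0.5  0.2] w 0.753 gf 0.0 q [-0.51  0.01  1.64  0.    1.49 -0.5 ]
```

View pics/w1b.png

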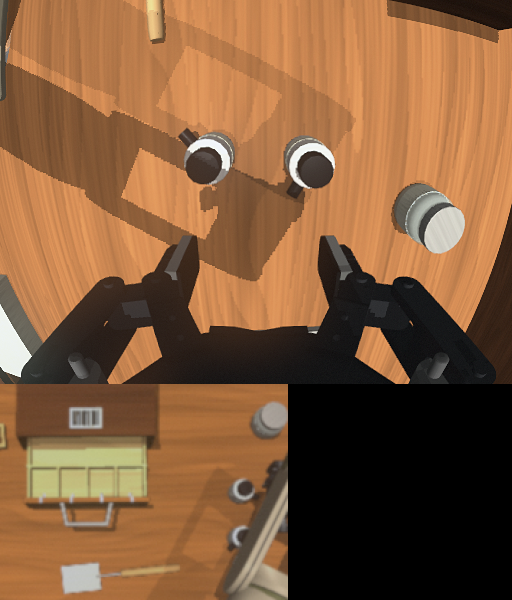

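Wrist view: can A's cap is at (315,170) with its spout tip near (290,194). Can B's cap is at (208,166) with its spout tip near (184,132). The drawer now stands well out, with its four bays visible.

```bash
cat > cans.py <<'E'
from h import *
def find(c,s,guess,zb=0.0):
    "can pose from wrist view near pixel guess (cap centre), base height zb"
    h=cv2.cvtColor(c['color'],cv2.COLOR_RGB2HSV).astype(int);W=wcloud(c,s)
    u0,v0=guess;b=(max(0,u0-50),u0+50,max(0,v0-50),v0+50)
    near=W[...,2]>zb+.03
    dark=((h[...,2]<105)&near).astype(np.uint8)
    op=cv2.morphologyEx(dark,cv2.MORPH_OPEN,cv2.getStructuringElement(cv2.MORPH_ELLIPSE,(17,17)))
    cap=W[...,2]>zb+.078;_,_,k=blob(cap&(h[...,2]<120),*b);
    uv=np.argwhere(k)[:,::-1];q=wray(c,uv,s,zb+.088);(cx,cy),r=cv2.minEnclosingCircle(q[:,:2].astype(np.float32))
    m=q.mean(0)
    # white ring on body top
    ring=near&(h[...,1]<60)&(h[...,2]>170);_,_,kr=blob(ring,*b);qr=wray(c,np.argwhere(kr)[:,::-1],s,zb+.062);
    hull=cv2.convexHull(np.r_[qr[:,:2]].astype(np.float32));(rx,ry),rr=cv2.minEnclosingCircle(hull)
    print('cap mean',m[:2].round(4),'circ',round(cx,4),round(cy,4),'r%.4f'%r,'depth z %.4f'%np.median(W[k][:,2]),'ring',round(rx,4),round(ry,4),'r%.4f'%rr,'z %.4f'%np.median(W[kr][:,2]))
    # spout: points between z .04-.06 farther than 28 mm from axis
    d=W-np.array([m[0],m[1],0]);rad=np.hypot(d[...,0],d[...,1])
    sp=(rad>.029)&(rad<.047)&(W[...,2]>zb+.04)&(W[...,2]<zb+.064)&(h[...,2]<110)
    p=W[sp];mm=p.mean(0)-m;print('spout n',sp.sum(),'ang %.3f'%np.arctan2(mm[1],mm[0]),'z %.3f'%p[:,2].mean(),'tip rad %.3f'%rad[sp].max())
    pv=np.argwhere(sp)[:,::-1];q=wray(c,pv,s,zb+.057).mean(0)-m;print('  by ray ang %.3f'%np.arctan2(q[1],q[0]))
    return m
E
python3 - <<'E'
from cans import *
c=dict(np.load('w1.npz'))
for g in((315,170),(208,166)): find(c,c,g)
# drawer from top1
t=dict(np.load('top1.npz'));P=cloud(t);h=cv2.cvtColor(t['color'],cv2.COLOR_RGB2HSV).astype(int)
m=(h[...,1]<70)&(h[...,2]>110);ce,a,k=blob(m,228,275,150,185);uv=np.argwhere(k)[:,::-1];Q=ray(t,uv,.1);print('bar front x',np.sort(Q[:,0])[:8].round(3))
# white ticks on front board top (z .107)
sub=((h[...,1]<70)&(h[...,2]>150)).astype(np.uint8);sub[:145]=0;sub[172:]=0;sub[:,:200]=0;sub[:,300:]=0
n,l,stt,cc=cv2.connectedComponentsWithStats(sub)
for i in range(1,n): print(stt[i,4],cc[i].round(1),ray(t,cc[i],.107)[0].round(4),P[l==i].mean(0).round(3))
y=(h[...,0]>22)&(h[...,0]<40)&(P[...,2]>.012)&(P[...,2]<.035);print('floor z',np.median(P[y][:,2]),y.sum(),P[y].min(0).round(3),P[y].max(0).round(3))
d=(h[...,0]>18)&(h[...,0]<40)&(P[...,2]>.041)&(P[...,2]<.055)&(np.abs(P[...,1]-.15)<.16);print(d.sum(),P[d].min(0).round(3),P[d].max(0).round(3))
E
```

```text
cap mean [ 0.561  -0.2104] circ 0.5613 -0.2104 r0.0177 depth z 0.0887 ring 0.5621 -0.2114 r0.0248 z 0.0627
spout n 140 ang -2.072 z 0.056 tip rad 0.042
  by ray ang -2.078
cap mean [ 0.4528 -0.2061] circ 0.4528 -0.2064 r0.0178 depth z 0.0886 ring 0.4537 -0.2044 r0.0243 z 0.0627
spout n 132 ang 2.297 z 0.056 tip rad 0.040
  by ray ang 2.291
bar front x [0.475 0.475 0.475 0.475 0.475 0.476 0.476 0.476]
22 [219.  163.1] [0.5404 0.2508 0.107 ] [0.548 0.255 0.058]
20 [239.4 163.3] [0.5393 0.1848 0.107 ] [0.546 0.187 0.062]
19 [260.  163.3] [0.5386 0.1185 0.107 ] [0.545 0.118 0.065]
17 [280.6 162.8] [0.5395 0.0519 0.107 ] [0.546 0.05  0.064]
6 [233.  169.5] [0.5193 0.2057 0.107 ] [0.519 0.206 0.106]
6 [266.  169.5] [0.5183 0.0994 0.107 ] [0.518 0.099 0.106]
floor z 0.021743307637380083 2471 [-0.159 -0.732  0.012] [0.731 1.021 0.035]
418 [0.548 0.012 0.041] [0.675 0.29  0.054]
```

Measurements agree with the text: cap 88 mm, body top 62 mm, spout tip radius 41 mm, drawer floor 22 mm. So there are two canisters.
- Can A: (0.561, -0.2105), spout at -2.075.
- Can B: (0.4528, -0.206), spout at 2.294.
- Bay centres: x 0.588, y 0.253 / 0.185 / 0.117 / 0.049.

I grasp can A by its cap, bound for bay 3.

apply_moves --steps "0.75 0.03 0.005 0 0;0.75 0.026 0.0055 0 0;0.75 0 0 -0.02 0;0.75 0 0 -0.03 0;0.75 0 0 -0.03 0;0.75 0 0 -0.03 0;0.75 0 0 -0.025 0;0.75 0 0 -0.015 0;0.75 0 0 -0.0065 0;0.75 0 0 0 0;0 0 0 0 0;0 0 0 0 0" --force 40

```text
t: 6.5
tool_pos: [0.5628, -0.2104, 0.0639]
tcp_rot: [2.221, 2.218, 0.002]
ft_force: [0.2, -0.2, 1.2]
width: 0.482
grip_force: 0.0
```

apply_moves --steps "0 0 0 0 0;0 0 0 0 0;0 0 0 0 0;0 0 0 0 0;0 0 0 0.01 0;0 0 0 0.02 0;0 0 0 0.02 0;0 0 0 0.03 0;0 0 0 0.03 0;0 0 0 0.03 0;0 0 0 0 0;0 0 0 0 0"

```text
t: 7.5
tool_pos: [0.5628, -0.211, 0.205]
tcp_rot: [2.22, 2.215, 0.003]
ft_force: [-0.5, -0.2, -2.7]
width: 0.384
grip_force: 40.6
```

```bash
python3 -c "from h import *;st()"
```

```text
t7.50 pos [ 0.5628 -0.211   0.205 ] yaw_y -0.0021 z [ 0.005 -0.002 -1.   ] F [-0.5 -0.2 -2.7] w 0.384 gf 40.6 q [-0.44  0.14  1.52  0.    1.47 -0.44]
```

apply_moves --steps "0 0.002 0.0217 0 -0.089;0 0.002 0.0217 0 -0.089;0 0.002 0.0217 0 -0.089;0 0.002 0.0217 0 -0.089;0 0.002 0.0217 0 -0.089;0 0.002 0.0217 0 -0.089;0 0.002 0.0217 0 -0.089;0 0.002 0.0217 0 -0.089;0 0.002 0.0217 0 -0.089;0 0.002 0.0217 0 -0.089;0 0.002 0.0217 0 -0.089;0 0.003 0.0217 0 -0.088"

```text
t: 8.5
tool_pos: [0.5849, 0.0512, 0.1992]
tcp_rot: [-3.044, -0.773, 0.006]
ft_force: [0.3, 0.3, -4.0]
width: 0.381
grip_force: 40.5
```

apply_moves --steps "0 0 0 0 0;0 0 0 0 0;0 0 0 0 0;0 0 0 0 0"

```text
t: 8.83
tool_pos: [0.5858, 0.0493, 0.2007]
tcp_rot: [-3.043, -0.78, 0.003]
ft_force: [0.1, -0.5, -3.2]
width: 0.381
grip_force: 40.6
```

```bash
python3 - <<'E'
from h import *
s=st();c=camera('wrist');save('w2',c);np.savez('w2.npz',**c,**{k:s[k] for k in('tool_pos','tcp_rot')})
E
```

```text
t8.83 pos [0.5858 0.0493 0.2007] yaw_y -1.0686 z [-0.002 -0.    -1.   ] F [ 0.1 -0.5 -3.2] w 0.381 gf 40.6 q [-0.    0.12  1.56 -0.    1.47  1.07]
```

View pics/w2.png

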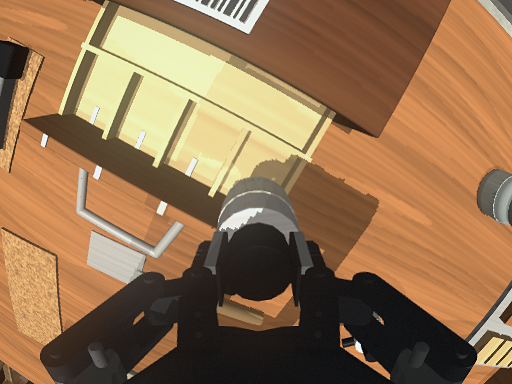

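The picture shows the drawer with white floor lines at (95,115), (140,140) and (192,167), and the can held above the rightmost bay. I measure the lines, dividers and rear wall.

```bash
python3 - <<'E'
from h import *
c=dict(np.load('w2.npz'));W=wcloud(c,c);h=cv2.cvtColor(c['color'],cv2.COLOR_RGB2HSV).astype(int)
w=((h[...,1]<60)&(h[...,2]>150)).astype(np.uint8);w[230:]=0;w[:90]=0;w[:,230:]=0
n,l,stt,cc=cv2.connectedComponentsWithStats(w)
for i in range(1,n):
    if stt[i,4]>25:
        q=wray(c,np.argwhere(l==i)[:,::-1],c,.022 if W[l==i][:,2].mean()<.06 else .107);print(stt[i,4],cc[i].round(0),'mean',q.mean(0).round(4),'x',q[:,0].min().round(4),q[:,0].max().round(4),'depth',W[l==i].mean(0).round(4))
yel=(h[...,0]>18)&(h[...,0]<40)&(h[...,1]>60)
print('floor',np.median(W[yel&(W[...,2]<.03)&(W[...,2]>.01)][:,2]))
d=yel&(np.abs(W[...,2]-.047)<.004)
p=W[d]
row=p[(p[:,0]>.56)&(p[:,0]<.61)];hh,e=np.histogram(row[:,1],bins=np.arange(0,.3,.002));print('dividers y',[(round(a,3),b) for a,b in zip(e,hh) if b>3])
for y in(.117,.185,.253):
    k=yel&(np.abs(W[...,1]-y)<.02)&(W[...,2]>.012)&(W[...,2]<.12);hh,e=np.histogram(W[k&(W[...,2]>.03)][:,0],bins=np.arange(.52,.72,.003));print(y,[(round(a,3),b) for a,b in zip(e,hh) if b>3],'z',np.percentile(W[k][:,2],[2,50,98]).round(3))
E
```

```text
86 [ 94. 115.] mean [0.5511 0.255  0.022 ] x 0.5398 0.5622 depth [0.5517 0.2541 0.0238]
100 [140. 139.] mean [0.5512 0.1866 0.022 ] x 0.5397 0.5623 depth [0.5529 0.1851 0.0269]
61 [ 44. 140.] mean [0.5317 0.258  0.107 ] x 0.5249 0.5382 depth [0.5326 0.2567 0.1089]
102 [191. 167.] mean [0.5507 0.118  0.022 ] x 0.5397 0.5621 depth [0.5523 0.1175 0.0269]
28 [214. 162.] mean [0.5682 0.0976 0.022 ] x 0.5661 0.5693 depth [0.5685 0.0975 0.023 ]
82 [ 97. 172.] mean [0.5316 0.1883 0.107 ] x 0.525 0.538 depth [0.5353 0.1853 0.1141]
525 [ 87. 204.] mean [0.4951 0.1886 0.107 ] x 0.4791 0.5267 depth [0.4948 0.1888 0.1065]
90 [161. 208.] mean [0.5315 0.1186 0.107 ] x 0.525 0.5377 depth [0.5324 0.1184 0.109 ]
38 [223. 210.] mean [0.5567 0.0691 0.107 ] x 0.5445 0.5668 depth [0.5864 0.0749 0.1786]
74 [225. 224.] mean [0.5459 0.0614 0.107 ] x 0.5388 0.5536 depth [0.5894 0.0722 0.2016]
79 [176. 226.] mean [0.522  0.0993 0.107 ] x 0.5161 0.5265 depth [0.5226 0.0993 0.1079]
floor 0.022841517391007954
dividers y [(np.float64(0.014), np.int64(10)), (np.float64(0.016), np.int64(6)), (np.float64(0.018), np.i
[... 379 characters left out ...]
np.int64(75)), (np.float64(0.222), np.int64(38)), (np.float64(0.284), np.int64(97)), (np.float64(0.286), np.int64(54)), (np.float64(0.288), np.int64(63)), (np.float64(0.29), np.int64(31))]
0.117 [(np.float64(0.619), np.int64(28)), (np.float64(0.622), np.int64(116)), (np.float64(0.625), np.int64(159))] z [0.021 0.023 0.048]
0.185 [(np.float64(0.538), np.int64(100)), (np.float64(0.541), np.int64(12)), (np.float64(0.619), np.int64(19)), (np.float64(0.622), np.int64(105)), (np.float64(0.625), np.int64(142))] z [0.021 0.023 0.048]
0.253 [(np.float64(0.538), np.int64(6)), (np.float64(0.619), np.int64(12)), (np.float64(0.622), np.int64(85)), (np.float64(0.625), np.int64(118))] z [0.021 0.023 0.048]
```

apply_moves --steps "0 0.001 0 -0.02 0;0 0 0 -0.025 0;0 0 0 -0.025 0;0 0 0 -0.02 0;0 0 0 -0.012 0;0 0 0 -0.006 0;0 0 0 -0.003 0;0 0 0 -0.002 0;0 0 0 0 0;0 0 0 0 0;0 0 0 0 0"

```text
t: 9.8
tool_pos: [0.5884, 0.0502, 0.0902]
tcp_rot: [3.043, 0.78, 0.003]
ft_force: [-0.0, 0.8, -3.7]
width: 0.383
grip_force: 40.5
```

```bash
python3 -c "from h import *;st()"
```

```text
t9.80 pos [0.5884 0.0502 0.0902] yaw_y -1.0689 z [ 0.002 -0.    -1.   ] F [-0.   0.8 -3.7] w 0.383 gf 40.5 q [-0.    0.21  1.66 -0.    1.27  1.07]
```

apply_moves --steps "0 0 0 -0.001 0;0 0 0 -0.001 0;0 0 0 -0.001 0;0 0 0 0 0;0 0 0 0 0"

```text
t: 10.22
tool_pos: [0.5877, 0.0502, 0.0862]
tcp_rot: [3.043, 0.78, 0.001]
ft_force: [-0.3, 0.7, -0.2]
width: 0.382
grip_force: 40.7
```

```bash
python3 -c "from h import *;st()"
```

```text
t10.22 pos [0.5877 0.0502 0.0862] yaw_y -1.0690 z [ 0.001  0.    -1.   ] F [-0.3  0.7 -0.2] w 0.382 gf 40.7 q [-0.    0.22  1.66  0.    1.26  1.07]
```

apply_moves --steps "0.65 0 0 0 0;0.65 0 0 0 0;0.65 0 0 0 0;0.65 0 0 0.008 0;0.65 0 0 0.025 0;0.65 0 0 0.035 0;0.65 0 0 0.035 0;0.65 0 0 0.03 0;0.75 -0.008 -0.0225 0 0.089;0.75 -0.008 -0.0225 0 0.089;0.75 -0.0115 -0.0225 0 0.089;0.75 -0.0115 -0.0225 0 0.089"

```text
t: 11.22
tool_pos: [0.5482, -0.0407, 0.2199]
tcp_rot: [2.853, 1.313, 0.002]
ft_force: [-0.5, -1.0, 0.4]
width: 0.754
grip_force: 0.0
```

apply_moves --steps "0.75 -0.0115 -0.0225 0 0.089;0.75 -0.0115 -0.0225 0 0.089;0.75 -0.0115 -0.0225 0 0.089;0.75 -0.0115 -0.0225 0 0.089;0.75 -0.0115 -0.0225 0 0.089;0.75 -0.0115 -0.0225 0 0.089;0.75 -0.0115 -0.0225 0 0.089;0.75 -0.0115 -0.0225 0 0.089;0.75 0 0 0 0;0.75 0 0 0 0;0.75 0 0 0 0"

```text
t: 12.13
tool_pos: [0.4566, -0.2197, 0.2193]
tcp_rot: [2.225, 2.218, 0.001]
ft_force: [-0.3, 0.3, 0.4]
width: 0.75
grip_force: 0.0
```

```bash
python3 - <<'E'
from cans import *
s=st();c=camera('wrist');save('w3',c);W=wcloud(c,s)
k=(W[...,2]>.083)&(W[...,2]<.093)&(np.hypot(W[...,0]-.453,W[...,1]+.206)<.06);n,l,stt,cc=cv2.connectedComponentsWithStats(k.astype(np.uint8));i=1+np.argmax(stt[1:,4]);g=cc[i].round().astype(int);print(g,stt[i,4]);find(c,s,tuple(g))
t=camera('top');np.savez('top2.npz',**t);save('top2',t)
t=camera('scene');np.savez('scene2.npz',**t)
a=np.hstack([c['color'][80:260,120:400],cv2.resize(t['color'][195:315,170:340],(340,240))[:180]]) if 0 else None
top=cv2.resize(cv2.imread('pics/top2.png')[85:205,190:350],(400,300),interpolation=3);sc=cv2.resize(t['color'][190:310,170:330][:,:,::-1],(400,300),interpolation=3)
cv2.imwrite('pics/v3.png',np.hstack([top,sc]))
E
```

```text
t12.13 pos [ 0.4566 -0.2197  0.2193] yaw_y -0.0032 z [ 0.001  0.    -1.   ] F [-0.3  0.3  0.4] w 0.750 gf 0.0 q [-0.55 -0.12  1.76  0.    1.5  -0.55]
[253 167] 934
cap mean [ 0.4522 -0.2061] circ 0.4526 -0.2064 r0.0173 depth z 0.0886 ring 0.4522 -0.2066 r0.0248 z 0.0628
spout n 142 ang 2.302 z 0.056 tip rad 0.040
  by ray ang 2.300
```

View pics/v3.png

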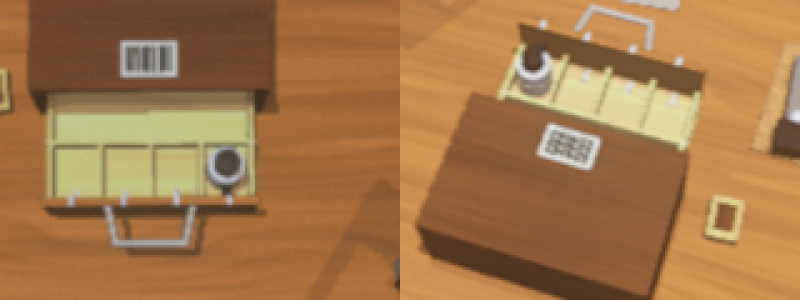

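Can A stands in bay 3, at about (226,165) in the left crop, with its spout towards the white line. Can B has not moved, at (0.4525, -0.2062) with its spout at 2.30. I grasp it.

apply_moves --steps "0.75 -0.004 0.0135 0 0;0.75 0 0 -0.02 0;0.75 0 0 -0.03 0;0.75 0 0 -0.03 0;0.75 0 0 -0.03 0;0.75 0 0 -0.025 0;0.75 0 0 -0.015 0;0.75 0 0 -0.006 0;0.75 0 0 0 0;0.75 0 0 0 0;0 0 0 0 0;0 0 0 0 0"

```text
t: 13.28
tool_pos: [0.4537, -0.2069, 0.0646]
tcp_rot: [2.22, 2.218, 0.001]
ft_force: [0.7, -1.1, 0.4]
width: 0.478
grip_force: 0.0
```

apply_moves --steps "0 0 0 0 0;0 0 0 0 0;0 0 0 0 0;0 0 0 0 0;0 0 0 0.01 0;0 0 0 0.02 0;0 0 0 0.02 0;0 0 0 0.03 0;0 0 0 0.03 0;0 0 0 0.03 0;0 0 0 0 0;0 0 0 0 0"

```text
t: 14.28
tool_pos: [0.4537, -0.2071, 0.2056]
tcp_rot: [2.219, 2.217, 0.002]
ft_force: [0.3, 0.2, -4.3]
width: 0.383
grip_force: 40.8
```

```bash
python3 -c "from h import *;st()"
```

```text
t14.28 pos [ 0.4537 -0.2071  0.2056] yaw_y -0.0011 z [ 0.004 -0.002 -1.   ] F [ 0.3  0.2 -4.3] w 0.383 gf 40.8 q [-0.53 -0.14  1.8   0.    1.47 -0.53]
```

apply_moves --steps "0 0.0095 0.028 0 0.0603;0 0.0095 0.028 0 0.0603;0 0.0095 0.028 0 0.0603;0 0.0095 0.028 0 0.0603;0 0.0095 0.028 0 0.0603;0 0.0095 0.028 0 0.0603;0 0.0095 0.028 0 0.0603;0 0.0095 0.028 0 0.0603;0 0.0095 0.028 0 0.0603;0 0.0095 0.028 0 0.0603;0 0.0095 0.028 0 0.0603;0 0.0095 0.028 0 0.0603"

```text
t: 15.28
tool_pos: [0.5653, 0.131, 0.2004]
tcp_rot: [-1.287, -2.862, 0.003]
ft_force: [1.2, -0.7, -3.5]
width: 0.384
grip_force: 40.5
```

apply_moves --steps "0 0.0095 0.028 0 0.0603;0 0.0095 0.028 0 0.0603;0 0 0 0 0;0 0 0 0 0;0 0 0 0 0;0 0 0 0 0"

```text
t: 15.78
tool_pos: [0.5847, 0.1846, 0.2016]
tcp_rot: [-1.119, -2.934, 0.002]
ft_force: [-0.1, 0.7, -3.6]
width: 0.384
grip_force: 41.0
```

```bash
python3 -c "from h import *;st()"
```

```text
t15.78 pos [0.5847 0.1846 0.2016] yaw_y 0.8419 z [-0.002 -0.001 -1.   ] F [-0.1  0.7 -3.6] w 0.384 gf 41.0 q [ 0.22  0.18  1.49 -0.    1.48 -0.62]
```

apply_moves --steps "0 0.001 0 -0.02 0;0 0 0 -0.025 0;0 0 0 -0.025 0;0 0 0 -0.02 0;0 0 0 -0.012 0;0 0 0 -0.007 0;0 0 0 -0.003 0;0 0 0 -0.002 0;0 0 0 -0.001 0;0 0 0 -0.001 0;0 0 0 0 0;0 0 0 0 0"

```text
t: 16.78
tool_pos: [0.5869, 0.1858, 0.0876]
tcp_rot: [1.117, 2.935, 0.001]
ft_force: [-0.5, -0.9, -2.6]
width: 0.385
grip_force: 40.9
```

```bash
python3 -c "from h import *;st()"
```

```text
t16.78 pos [0.5869 0.1858 0.0876] yaw_y 0.8433 z [ 0.001  0.    -1.   ] F [-0.5 -0.9 -2.6] w 0.385 gf 40.9 q [ 0.22  0.28  1.59 -0.    1.27 -0.62]
```

apply_moves --steps "0 0 0 -0.001 0;0 0 0 0 0;0.65 0 0 0 0;0.65 0 0 0 0;0.65 0 0 0 0;0.65 0 0 0.008 0;0.65 0 0 0.025 0;0.65 0 0 0.035 0;0.65 0 0 0.035 0;0.65 0 0 0.035 0;0.4 -0.013 -0.004 0.01 -0.105;0.4 -0.013 -0.004 0.01 -0.105"

```text
t: 17.78
tool_pos: [0.5617, 0.1779, 0.2479]
tcp_rot: [1.424, 2.796, 0.006]
ft_force: [-0.2, 0.1, -0.3]
width: 0.405
grip_force: 0.0
```

apply_moves --steps "0.4 -0.014 -0.005 0.01 -0.105;0.4 -0.014 -0.005 0 -0.105;0.4 -0.014 -0.005 0 -0.105;0.4 -0.014 -0.005 0 -0.105;0.4 -0.014 -0.005 0 -0.105;0.4 -0.014 -0.005 0 -0.105;0.4 0 0 0 0;0.4 0 0 0 0;0.4 0 0 0 0"

```text
t: 18.53
tool_pos: [0.4771, 0.1478, 0.2545]
tcp_rot: [2.214, 2.228, 0.002]
ft_force: [0.5, 1.0, 0.9]
width: 0.399
grip_force: 0.0
```

```bash
python3 - <<'E'
from cans import *
s=st();c=camera('wrist');save('w4',c);np.savez('w4.npz',**c,**{k:s[k] for k in('tool_pos','tcp_rot')});W=wcloud(c,s)
k=(W[...,2]>.103)&(W[...,2]<.117)&(W[...,0]>.55)&(W[...,0]<.63)&(W[...,1]>0)&(W[...,1]<.3);n,l,stt,cc=cv2.connectedComponentsWithStats(k.astype(np.uint8))
for i in range(1,n):
    if stt[i,4]>150: print(cc[i],stt[i,4]);find(c,s,tuple(cc[i].round().astype(int)),.022)
t=camera('top');np.savez('top4.npz',**t)
E
```

```text
t18.53 pos [0.4771 0.1478 0.2545] yaw_y 0.0063 z [ 0.001  0.    -1.   ] F [0.5 1.  0.9] w 0.399 gf 0.0 q [ 0.2  -0.15  1.73  0.    1.57  0.19]
[365.83374384 143.07881773] 812
cap mean [0.5872 0.1851] circ 0.5871 0.185 r0.0186 depth z 0.1107 ring 0.5893 0.1844 r0.0247 z 0.0848
spout n 116 ang 3.135 z 0.078 tip rad 0.039
  by ray ang 3.133
[348.885      256.19833333] 600
cap mean [0.5756 0.0187] circ 0.5985 0.0437 r0.1022 depth z 0.3081 ring 0.5857 0.0517 r0.0250 z 0.0846
spout n 124 ang 1.966 z 0.076 tip rad 0.047
  by ray ang 1.968
```

View pics/w4.png

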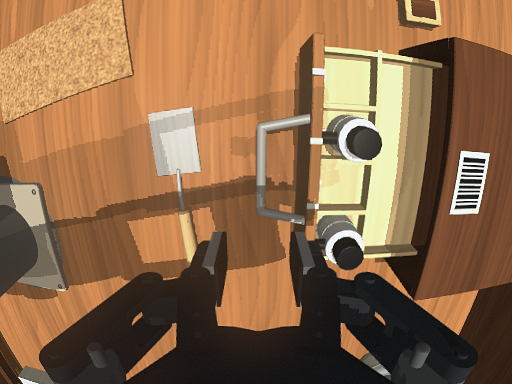

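```bash
python3 - <<'E'
from h import *
c=dict(np.load('w4.npz'));W=wcloud(c,c);h=cv2.cvtColor(c['color'],cv2.COLOR_RGB2HSV).astype(int)
k=(W[...,2]>.104)&(W[...,2]<.116)&(np.hypot(W[...,0]-.587,W[...,1]-.05)<.03)&(h[...,2]<120);q=wray(c,np.argwhere(k)[:,::-1],c,.11);m=q.mean(0);print('A cap',m.round(4),cv2.minEnclosingCircle(q[:,:2].astype(np.float32)))
d=W-m;rad=np.hypot(d[...,0],d[...,1]);sp=(rad>.029)&(rad<.05)&(W[...,2]>.062)&(W[...,2]<.086)&(h[...,2]<110)&(np.abs(d[...,1])<.03);uv=np.argwhere(sp);print(sp.sum(),uv.mean(0)[::-1],(W[sp].mean(0)-m).round(4),W[sp].min(0).round(3))
E
```

```text
A cap [0.5838 0.0539 0.11  ] ((0.5839292407035828, 0.05387570336461067), 0.018577054142951965)
27 [317.59259259 241.03703704] [-0.0317  0.0036 -0.0337] [0.548 0.055 0.073]
```

apply_moves --steps "0.45 0.003 0.004 -0.01 -0.006;0.45 0 0 -0.03 0;0.45 0 0 -0.03 0;0.45 0 0 -0.03 0;0.45 0 0 -0.03 0;0.45 0 0 -0.025 0;0.45 0 0 -0.011 0;0.45 0 0 0 0;0.45 0 0 0 0;0 0 0 0 0;0 0 0 0 0;0 0 0 0 0" --force 60

```text
t: 19.63
tool_pos: [0.4808, 0.152, 0.09]
tcp_rot: [2.223, 2.217, 0.004]
ft_force: [-2.1, -0.5, 3.0]
width: 0.087
grip_force: 58.6
```

apply_moves --steps "0 0 0 0 0;0 0 0 0 0;0 0 0 0 0;0 0.001 0 0 0;0 0.002 0 0 0;0 0.003 0 0 0;0 0.004 0 0 0;0 0.004 0 0 0;0 0.004 0 0 0;0 0.004 0 0 0;0 0.004 0 0 0;0 0.004 0 0 0"

```text
t: 20.63
tool_pos: [0.5102, 0.1519, 0.09]
tcp_rot: [2.224, 2.218, 0.002]
ft_force: [-5.9, -1.0, 10.5]
width: 0.081
grip_force: 59.2
```

apply_moves --steps "0 0.0045 0 0 0;0 0.0045 0 0 0;0 0.0045 0 0 0;0 0.0045 0 0 0;0 0.0045 0 0 0;0 0.0045 0 0 0;0 0.0045 0 0 0;0 0.0045 0 0 0;0 0.0045 0 0 0;0 0.0045 0 0 0;0 0.0045 0 0 0;0 0.0045 0 0 0"

```text
t: 21.63
tool_pos: [0.5641, 0.1519, 0.09]
tcp_rot: [2.224, 2.218, 0.002]
ft_force: [-6.1, -0.8, 8.7]
width: 0.087
grip_force: 59.2
```

apply_moves --steps "0 0.0045 0 0 0;0 0.0045 0 0 0;0 0.0045 0 0 0;0 0.0045 0 0 0;0 0.0045 0 0 0;0 0.0045 0 0 0;0 0.004 0 0 0;0 0.003 0 0 0;0 0.003 0 0 0;0 0.002 0 0 0;0 0.002 0 0 0;0 0.002 0 0 0"

```text
t: 22.63
tool_pos: [0.607, 0.1518, 0.0901]
tcp_rot: [2.224, 2.218, 0.002]
ft_force: [-6.1, -0.5, 8.2]
width: 0.089
grip_force: 59.1
```

apply_moves --steps "0 0.002 0 0 0;0 0.002 0 0 0;0 0.002 0 0 0;0 0.002 0 0 0;0 0.002 0 0 0;0 0.002 0 0 0;0 0 0 0 0"

```text
t: 23.22
tool_pos: [0.6193, 0.1518, 0.0901]
tcp_rot: [2.224, 2.218, 0.002]
ft_force: [-3.3, -1.3, 6.9]
width: 0.085
grip_force: 59.1
```

apply_moves --steps "0 0.0015 0 0 0;0 0.0015 0 0 0;0 0.001 0 0 0;0 0.001 0 0 0;0 0 0 0 0"

```text
t: 23.63
tool_pos: [0.6241, 0.1518, 0.0901]
tcp_rot: [2.224, 2.218, 0.002]
ft_force: [-5.0, -0.5, 7.3]
width: 0.088
grip_force: 59.2
```

apply_moves --steps "0 0.001 0 0 0;0 0.001 0 0 0;0 0 0 0 0"

```text
t: 23.88
tool_pos: [0.6252, 0.1518, 0.09]
tcp_rot: [-2.224, -2.218, 0.0]
ft_force: [-9.7, -0.7, 10.8]
width: 0.086
grip_force: 59.6
```

apply_moves --steps "0 0.001 0 0 0;0 0.001 0 0 0;0 0 0 0 0"

```text
t: 24.13
tool_pos: [0.6253, 0.1518, 0.09]
tcp_rot: [-2.222, -2.217, 0.005]
ft_force: [-19.9, -2.0, 18.2]
width: 0.09
grip_force: 60.5
```

The drawer hits its stop at handle x 0.6253, and the push force rises there. Next I ease off, release, rise and go over the reader.

apply_moves --steps "0 -0.002 0 0 0;0.3 0 0 0 0;0.45 0 0 0 0;0.45 0 0 0 0;0.45 0 0 0.01 0;0.45 0 0 0.03 0;0.45 0 0 0.035 0;0.45 0 0 0.035 0;0.45 0 0 0.035 0;0.6 -0.005 0.02 0.005 0.115;0.7 -0.005 0.02 0.005 0.115;0.7 -0.006 0.02 0.005 0.115"

```text
t: 25.13
tool_pos: [0.6101, 0.2121, 0.2503]
tcp_rot: [1.804, 2.57, 0.004]
ft_force: [-0.5, -0.2, 0.3]
width: 0.704
grip_force: 0.0
```

apply_moves --steps "0.7 -0.007 0.02 0 0.115;0.7 -0.007 0.02 0 0.115;0.7 -0.007 0.02 0 0.115;0.7 -0.007 0.02 0 0.115;0.7 -0.007 0.02 0 0.115;0.7 -0.007 0.02 0 0.115;0.7 -0.007 0.02 0 0.115;0.7 -0.007 0.02 0 0.115;0.7 -0.007 0.02 0 0.115;0.7 -0.006 0.02 0 0.115;0.7 0 0.018 0 0.075;0.7 0 0 0 0"

```text
t: 26.13
tool_pos: [0.5394, 0.4329, 0.2484]
tcp_rot: [-0.006, 3.141, 0.003]
ft_force: [0.4, -0.1, -0.5]
width: 0.696
grip_force: 0.0
```

apply_moves --steps "0.7 0 0 0 0;0.7 0 0 0 0"

```text
t: 26.3
tool_pos: [0.5407, 0.4292, 0.2481]
tcp_rot: [0.008, 3.141, -0.0]
ft_force: [-0.1, 1.1, 0.6]
width: 0.7
grip_force: 0.0
```

```bash
python3 - <<'E'
from h import *
s=st();c=camera('wrist');np.savez('w5.npz',**c,**{k:s[k] for k in('tool_pos','tcp_rot')});save('w5',c)
t=camera('top');np.savez('top5.npz',**t)
a=np.zeros((584,512,3),np.uint8);a[:384]=c['color'];a[384:]=cv2.resize(t['color'],(512,384),interpolation=3)[40:240];cv2.imwrite('pics/v5.png',a[:,:,::-1])
E
```

```text
t26.30 pos [0.5407 0.4292 0.2481] yaw_y 1.5654 z [ 0. -0. -1.] F [-0.1  1.1  0.6] w 0.700 gf 0.0 q [ 0.6   0.37  1.18 -0.    1.59 -0.97]
```

View pics/v5.png

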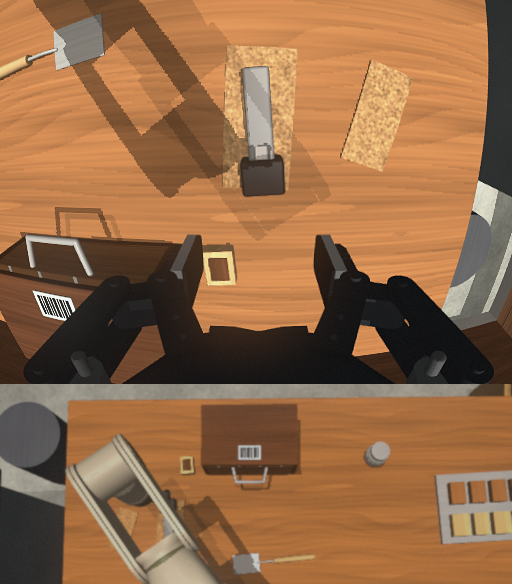

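The wrist view shows the reader's handle at (258,110) and its head at (262,175) on the middle mat. The top view shows the drawer flush and the knife, jar and block where they were.

```bash
cat > rd.py <<'E'
from h import *
def reader(c,s):
    W=wcloud(c,s);h=cv2.cvtColor(c['color'],cv2.COLOR_RGB2HSV).astype(int)
    near=(np.hypot(W[...,0]-.5,W[...,1]-.43)<.14)&(W[...,2]<.06)
    hn=(near&(W[...,2]>.022)&(h[...,1]<60)&(h[...,2]>90));_,a,k=blob(hn,0,512,0,384)
    q=wray(c,np.argwhere(k)[:,::-1],s,.034);r1=cv2.minAreaRect(q[:,:2].astype(np.float32))
    hd=near&(W[...,2]>.025)&(h[...,2]<80);_,b,k2=blob(hd,0,512,0,384);q2=wray(c,np.argwhere(k2)[:,::-1],s,.040);r2=cv2.minAreaRect(q2[:,:2].astype(np.float32))
    print('handle',r1,'z %.4f'%np.median(W[k][:,2]),a);print('head',r2,'z %.4f'%np.median(W[k2][:,2]),b)
    d=np.array(r2[0])-r1[0];print('yaw by centres %.3f'%np.arctan2(d[1],d[0]))
    g=c['color'].astype(int);mk=(W[...,2]<.012)&near&(g[...,1]>.69*g[...,0]);_,a,k3=blob(mk,0,512,0,384);print('mat',cv2.minAreaRect(wray(c,np.argwhere(k3)[:,::-1],s,.004)[:,:2].astype(np.float32)),a)
if __name__=='__main__':
    c=dict(np.load('w5.npz'));reader(c,c)
    t=dict(np.load('top5.npz'));h=cv2.cvtColor(t['color'],cv2.COLOR_RGB2HSV).astype(int)
    ce,a,k=blob((h[...,1]<70)&(h[...,2]>110),228,275,128,150);print('shut handle front x',np.sort(ray(t,np.argwhere(k)[:,::-1],.1)[:,0])[:6].round(3),a)
E
python3 rd.py
```

```text
handle ((0.48338091373443604, 0.4309905767440796), (0.11371774226427078, 0.030878989025950432), 3.485466718673706) z 0.0347 2366
head ((0.5603415369987488, 0.4358562231063843), (0.0470554456114769, 0.05236415937542915), 3.8563034534454346) z 0.0405 1328
yaw by centres 0.063
mat ((0.4928419888019562, 0.42683324217796326), (0.10023235529661179, 0.19406366348266602), 86.892333984375) 6200
shut handle front x [0.62  0.62  0.62  0.623 0.623 0.623] 122
```

apply_moves --steps "0.7 -0.02 0.0026 0 0.034;0.7 -0.021 0 0 0.033;0.7 0 0 -0.03 0;0.7 0 0 -0.035 0;0.7 0 0 -0.035 0;0.7 0 0 -0.035 0;0.7 0 0 -0.035 0;0.7 0 0 -0.03 0;0.7 0 0 -0.02 0;0.7 0 0 -0.012 0;0.7 0 0 -0.006 0;0.7 0 0 0 0"

```text
t: 27.4
tool_pos: [0.4992, 0.4314, 0.009]
tcp_rot: [0.098, -3.139, 0.001]
ft_force: [-1.0, -0.0, 0.3]
width: 0.696
grip_force: 0.0
```

apply_moves --steps "0.7 0 0 0 0;0 0 0 0 0;0 0 0 0 0;0 0 0 0 0;0 0 0 0 0;0 0 0 0 0;0 0 0 0 0;0 0 0 0 0" --force 50

```text
t: 28.07
tool_pos: [0.5008, 0.4331, 0.0121]
tcp_rot: [-0.1, 3.137, 0.003]
ft_force: [0.3, -1.6, 6.7]
width: 0.365
grip_force: 52.3
```

```bash
python3 -c "from h import *;st()"
```

```text
t28.07 pos [0.5008 0.4331 0.0121] yaw_y 1.6342 z [ 0.003  0.002 -1.   ] F [ 0.3 -1.6  6.7] w 0.365 gf 52.3 q [ 0.64  0.48  1.48 -0.    1.18 -1.  ]
```

apply_moves --steps "0 0 0 0.01 0;0 0 0 0.025 0;0 0 0 0.03 0;0 0 0 0.03 0;0 0 0 0.03 0;0 0 0 0.03 0;0 0 0 0.03 0;0 0 0 0.03 0;0 0 0 0 0;0 0 0 0 0"

```text
t: 28.9
tool_pos: [0.5005, 0.4331, 0.2283]
tcp_rot: [-0.1, 3.136, 0.005]
ft_force: [0.1, -0.7, -3.3]
width: 0.365
grip_force: 51.2
```

apply_moves --steps "0 0.0136 -0.0256 0 -0.0058;0 0.0136 -0.0256 0 -0.0058;0 0.0136 -0.0256 0 -0.0058;0 0.0136 -0.0256 0 -0.0058;0 0.0136 -0.0256 0 -0.0058;0 0.0136 -0.0256 0 -0.0058;0 0.0136 -0.0256 0 -0.0058;0 0.0136 -0.0256 0 -0.0058;0 0.0136 -0.0256 0 -0.0058;0 0.0136 -0.0256 0 -0.0058;0 0.0136 -0.0256 0 -0.0058;0 0 0 0 0"

```text
t: 29.9
tool_pos: [0.6498, 0.145, 0.222]
tcp_rot: [-0.008, -3.138, 0.005]
ft_force: [1.2, 0.6, -2.2]
width: 0.364
grip_force: 51.1
```

apply_moves --steps "0 0 0 0 0;0 0 0 0 0;0 0 0 0 0;0 0 0 0 0"

```text
t: 30.23
tool_pos: [0.6483, 0.1518, 0.2242]
tcp_rot: [0.002, -3.141, -0.0]
ft_force: [-0.9, 0.9, -2.8]
width: 0.364
grip_force: 51.1
```

```bash
python3 - <<'E'
from h import *
s=st();c=camera('wrist');save('w6',c);t=camera('scene');p=camera('top')
W=wcloud(c,s);h=cv2.cvtColor(c['color'],cv2.COLOR_RGB2HSV).astype(int)
a=np.hstack([cv2.resize(c['color'],(400,300)),cv2.resize(t['color'][180:315,160:340],(400,300),interpolation=3)]);cv2.imwrite('pics/v6.png',a[:,:,::-1])
P=cloud(p);k=(P[...,2]>.235)&(P[...,2]<.27)&(P[...,0]>.68)&(P[...,0]<.75)&(abs(P[...,1]-.15)<.06);print(k.sum(),P[k].mean(0),P[k].min(0),P[k].max(0))
S=cloud(t);g=cv2.cvtColor(t['color'],cv2.COLOR_RGB2HSV).astype(int)
k=(S[...,2]>.24)&(S[...,2]<.27)&(S[...,0]>.66)&(S[...,0]<.78)&(abs(S[...,1]-.15)<.06);print(k.sum(),S[k].mean(0),cv2.minAreaRect(S[k][:,:2].astype(np.float32)),np.median(S[k][:,2]))
E
```

```text
t30.23 pos [0.6483 0.1518 0.2242] yaw_y 1.5719 z [-0.001  0.    -1.   ] F [-0.9  0.9 -2.8] w 0.364 gf 51.1 q [ 0.15  0.31  1.29  0.    1.54 -1.42]<stdin>:5: RuntimeWarning: Mean of empty slice.
  ret = um.true_divide(
Traceback (most recent call last):
ValueError: zero-size array to reduction operation minimum which has no identity
```

View pics/v6.png

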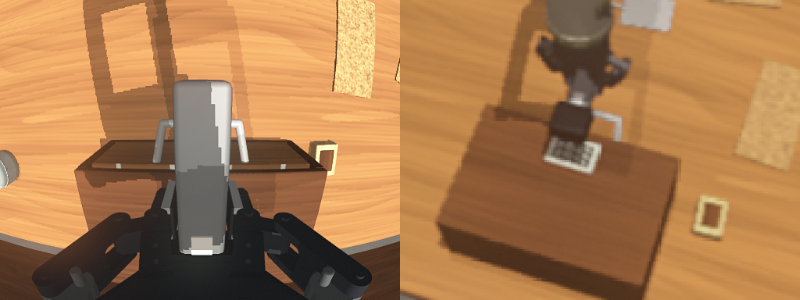

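The wrist view shows the handle straight between the fingers. The scene view shows the head over the label, near crop (570,125). I check the head's position and tilt by depth.

```bash
python3 - <<'E'
from h import *
s=sense();t=camera('scene');c=camera('wrist')
S=cloud(t);v=t['color'].max(2)
k=(S[...,2]>.22)&(S[...,2]<.30)&(S[...,0]>.67)&(S[...,0]<.78)&(abs(S[...,1]-.15)<.06)
print(k.sum(),S[k].mean(0),np.percentile(S[k],[2,98],axis=0).round(3))
top=k&(S[...,2]>np.percentile(S[k][:,2],60)-.003);print(cv2.minAreaRect(S[top][:,:2].astype(np.float32)),np.median(S[top][:,2]))
W=wcloud(c,s);h=cv2.cvtColor(c['color'],cv2.COLOR_RGB2HSV);m=np.zeros(v.shape,bool);m[110:225,230:285]=1
m&=(W[...,2]>.23)&(W[...,2]<.28);A=np.c_[W[m][:,:2],np.ones(m.sum())];print('plane slope',np.linalg.lstsq(A,W[m][:,2],rcond=None)[0].round(3),W[m].min(0).round(3),W[m].max(0).round(3))
E
```

```text
359 [0.71037584 0.15612428 0.24877805] [[0.673 0.129 0.224]
 [0.733 0.181 0.258]]
((0.702711284160614, 0.15489786863327026), (0.0633271113038063, 0.05305144190788269), 2.5036840438842773) 0.25337170788558616
plane slope [-0.004 -0.002  0.25 ] [0.576 0.14  0.245] [0.627 0.165 0.25 ]
```

apply_moves --steps "0 0.001 -0.001 0 0;0 0 0 0 0;0 0 0 0 0;0 0 0 0 0;0 0 0 0 0;0 0 0 0 0;0 0 0 0 0;0 0 0 0 0;0 0 0 0 0;0 0 0 0 0;0 0 0 0 0;0 0 0 0 0"

```text
t: 31.48
tool_pos: [0.65, 0.1496, 0.2248]
tcp_rot: [-0.001, -3.142, 0.0]
ft_force: [-0.3, 0.5, -2.0]
width: 0.359
grip_force: 51.1
```

apply_moves --steps "0 0 0 0 0;0 0 0 0 0;0 0 0 0 0;0 0 0 0 0;0 0 0 0 0;0 0 0 0 0;0 0 0 0 0;0 0 0 0 0;0 0 0 0 0;0 0 0 0 0;0 0 0 0 0;0 0 0 0 0"

```text
t: 32.48
tool_pos: [0.65, 0.1496, 0.2248]
tcp_rot: [-0.001, -3.142, 0.0]
ft_force: [-0.4, -0.2, -3.2]
width: 0.36
grip_force: 51.1
```

apply_moves --steps "0 0 0 0 0;0 0 0 0 0;0 0 0 0 0;0 0 0 0 0;0 0 0 0 0;0 0 0 0 0;0 0 0 0 0;0 0 0 0 0;0 0 0 0 0;0 0 0 0 0;0 0 0 0 0;0 0 0 0 0"

```text
t: 33.48
tool_pos: [0.65, 0.1496, 0.2248]
tcp_rot: [0.001, 3.142, -0.0]
ft_force: [-0.6, 0.6, -2.4]
width: 0.365
grip_force: 51.1
```

```bash
python3 -c "from h import *;st()"
```

```text
t33.48 pos [0.65   0.1496 0.2248] yaw_y 1.5704 z [ 0. -0. -1.] F [-0.6  0.6 -2.4] w 0.365 gf 51.1 q [ 0.15  0.31  1.29 -0.    1.54 -1.42]
```

apply_moves --steps "0 -0.0142 0.0255 0 -0.005;0 -0.0142 0.0255 0 -0.005;0 -0.0142 0.0255 0 -0.005;0 -0.0142 0.0255 0 -0.005;0 -0.0142 0.0255 0 -0.005;0 -0.0142 0.0255 0 -0.005;0 -0.0142 0.0255 0 -0.005;0 -0.0142 0.0255 0 -0.005;0 -0.0142 0.0255 0 -0.005;0 -0.0142 0.0255 0 -0.005;0 -0.0142 0.0255 0 -0.005;0 0 0 0 0"

```text
t: 34.48
tool_pos: [0.4905, 0.4348, 0.2248]
tcp_rot: [-0.08, -3.139, -0.003]
ft_force: [-0.0, -0.3, -3.1]
width: 0.364
grip_force: 51.1
```

apply_moves --steps "0 0 0 -0.02 0;0 0 0 -0.03 0;0 0 0 -0.03 0;0 0 0 -0.03 0;0 0 0 -0.03 0;0 0 0 -0.03 0;0 0 0 -0.02 0;0 0 0 -0.01 0;0 0 0 -0.005 0;0 0 0 -0.003 0;0 0 0 0 0;0 0 0 0 0"

```text
t: 35.48
tool_pos: [0.495, 0.431, 0.0187]
tcp_rot: [0.087, 3.138, 0.003]
ft_force: [-0.3, 0.4, -2.0]
width: 0.363
grip_force: 51.0
```

```bash
python3 -c "from h import *;st()"
```

```text
t35.48 pos [0.495  0.431  0.0187] yaw_y 1.5154 z [ 0.002  0.002 -1.   ] F [-0.3  0.4 -2. ] w 0.363 gf 51.0 q [ 0.64  0.46  1.5  -0.    1.18 -0.88]
```

apply_moves --steps "0 0 0 -0.002 0;0 0 0 -0.002 0;0 0 0 -0.001 0;0 0 0 -0.001 0;0 0 0 0 0;0 0 0 0 0"

```text
t: 35.98
tool_pos: [0.4942, 0.4304, 0.0121]
tcp_rot: [0.087, 3.14, 0.001]
ft_force: [-3.1, -2.0, 5.8]
width: 0.363
grip_force: 52.0
```

```bash
python3 -c "from h import *;st()"
```

```text
t35.98 pos [0.4942 0.4304 0.0121] yaw_y 1.5155 z [ 0.001  0.    -1.   ] F [-3.1 -2.   5.8] w 0.363 gf 52.0 q [ 0.64  0.47  1.5  -0.    1.17 -0.88]
```

Contact is felt, so the reader is down on the mat. I release and rise, then move to where I can see the reader, the drawer and the rest.

apply_moves --steps "0.7 0 0 0 0;0.7 0 0 0 0;0.7 0 0 0 0;0.7 0 0 0 0;0.7 0 0 0.01 0;0.7 0 0 0.025 0;0.7 0 0 0.035 0;0.7 0 0 0.035 0;0.7 0 0 0.035 0;0.7 0 0 0.035 0;0.7 0 0 0.035 0;0.7 0 0 0.03 0"

```text
t: 36.98
tool_pos: [0.494, 0.4303, 0.2548]
tcp_rot: [0.087, 3.138, 0.003]
ft_force: [0.2, 0.6, -0.1]
width: 0.699
grip_force: 0.0
```

apply_moves --steps "0.7 0.02 0 0 0;0.7 0.02 0 0 0;0.7 0 0 0 0;0.7 0 0 0 0;0.7 0 0 0 0;0.7 0 0 0 0"

```text
t: 37.48
tool_pos: [0.533, 0.4302, 0.2506]
tcp_rot: [-0.086, -3.14, 0.001]
ft_force: [0.3, -0.1, -0.1]
width: 0.705
grip_force: 0.0
```

```bash
python3 - <<'E'
from rd import *
s=st();c=camera('wrist');reader(c,s)
t=camera('top');p=camera('scene')
h=cv2.cvtColor(t['color'],cv2.COLOR_RGB2HSV).astype(int)
ce,a,k=blob((h[...,1]<70)&(h[...,2]>110),228,275,128,150);print('shut handle front x',np.sort(ray(t,np.argwhere(k)[:,::-1],.1)[:,0])[:6].round(3),a)
cv2.imwrite('pics/v7.png',np.hstack([cv2.resize(c['color'],(400,300)),cv2.resize(p['color'],(400,300),interpolation=cv2.INTER_AREA)])[:,:,::-1])
E
```

```text
t37.48 pos [0.533  0.4302 0.2506] yaw_y 1.5158 z [-0.001 -0.    -1.   ] F [ 0.3 -0.1 -0.1] w 0.705 gf 0.0 q [ 0.6   0.36  1.19  0.    1.6  -0.91]
handle ((0.4767647981643677, 0.43283700942993164), (0.030570222064852715, 0.11276669800281525), 86.88426208496094) z 0.0347 2341
head ((0.5523279309272766, 0.42828235030174255), (0.05209328979253769, 0.04874543473124504), 86.8834228515625) z 0.0405 1369
yaw by centres -0.060
mat ((0.49262839555740356, 0.42890962958335876), (0.09589294344186783, 0.1925925314426422), 87.04345703125) 5849
shut handle front x [0.62  0.62  0.623 0.623 0.623 0.623] 120
```

View pics/v7.png

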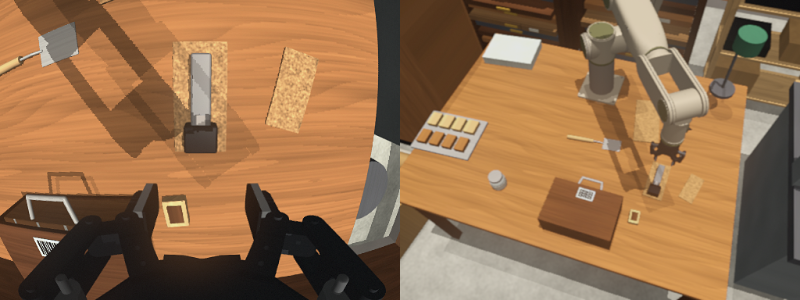

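The wrist view shows the reader lying centred along the middle mat, around (200,105), with the arm clear of it. The drawer is shut, and the knife, jar and block are undisturbed.

```bash
python3 -c "from plant import job_done;print(job_done())"
```

```text
the job is handed in; nothing more can be done
None
```

I carried out every step and handed the job in at about 37 s robot time: both canisters in bays 1 and 3 with spouts to the front, drawer shut, label read, and reader back on its mat; no verdict came back, and I did not recheck the canisters once the drawer was shut.

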